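# Unload the engraving jig and reset its end stop

## Task

The tags in the laser-engraving jig are finished: first lift the hold-down plate straight up off its two dowels, keeping it level until it is clear, and lay it squarely across the two battens of its rest. Put every finished wooden tag from the jig into the white tray. Set the end stop for the next size: with the black knob, not by pushing the stop, bring its brass pointer in line with the steel marker on the scale, and run the brass gib thumbscrew in until it bottoms and back it off a quarter turn, so that the slide moves without shake; leave the other things on the table where they are.

Things in the scene. Friction and masses are not known exactly. Their poses are not given: they have to be found in the camera images.
- jig: Laser-engraving jig, fixed to the table: plywood bed 120 mm (x) by 314 mm (y), 18 mm thick, with a tongue from its +x edge to x = 185 mm. Origin under the bed's middle, on the table; x along the tags' length towards the tongue, y along the row, z up. Lanes at y = -100, -50, 0, 50, 100 mm, where tags lie on the bed (top z = 18 mm), centred on x = 0
- dowel_left (a point): top of the steel dowel at the jig's +y end (x = 0, y = 139 mm, z = 65 mm): upright, 10 mm thick, standing on a 32 by 28 mm shoulder whose top is at z = 29 mm; a like dowel stands at the -y end (y = -139 mm)
- fence (a point): top of the aluminium comb fence at the tags' -x ends (x = -37 mm, z = 27 mm), fixed to the jig; it is 9 mm high and its 26 mm wide teeth stand between the tags and reach to x = -24 mm
- plate: Loose aluminium hold-down plate, about 0.4 kg, 76 mm (x) by 306 mm (y), 6 mm thick, with five windows. Each end has a block 28 mm square, 16 mm high, with a through hole 1 mm wider than the dowel, at y = +-139 mm. It starts on the jig's dowels and shoulders, axes as the jig's, underside at z = 29 mm, 1 mm above the tags. Origin: centre of its underside; z up
- plate_handle (a point): middle of the plate's black handle: a bar 12 mm wide (x), 84 mm long (y), 12 mm high, its middle 44 mm above the plate's underside, on two 10 mm posts at y = +-25 mm that leave 40 mm free between them; frame as the plate's
- rest: Fixed stand for the plate: plywood board 100 mm (x) by 200 mm (y) with two felt-topped battens across it at y = +-70 mm, their tops 27 mm above the table; origin under its centre on the table. The plate lies on both battens, its long y axis along the rest's y axis (either way round), centre over centre, its ends overhanging
- tray: Loose white plastic tray, open at the top, 170 mm (x) by 125 mm (y), 34 mm high, walls and floor 4 mm thick, about 0.45 kg; origin under its centre, z up
- pointer_tip (a point): tip of the brass pointer that is fixed to the end stop and travels with it along the jig's x, 27.5 mm above the table; frame as the jig's
- marker: Steel marker clip standing fixed on the jig's white scale (ticks every 5 mm); origin at the foot of its pointed tip, 21 mm above the table, about 2 mm to the +y side of the pointer's path; x along the scale as the jig's x. The pointer is lined up when both tips have the same x in the jig's frame
- stop (a joint): travel of the end stop in m: a T-shaped aluminium slide, 9 mm high, with a 226 mm bar across the row of tags at their +x ends; 0 = bar 1 mm clear of the tags' ends, grows as it moves to the jig's +x (away from the tags), up to 0.047. Driven by the knob through rack and pinion, 10 mm per radian; not to be pushed by hand
- knob (a joint): angle of the black knob in rad, grows anticlockwise seen from above and then moves the end stop and pointer to the jig's +x by 10 mm per radian; turns from -0.1 to 4.7, stays where it is left, friction 0.04 N m
- knob_grip (a point): on the upright axis of the round ribbed black knob, at the height to grip, 72 mm above the table; knob 36 mm across, from 58 to 86 mm above the table, over a steel guide block (60 by 52 mm, top 45 mm above the table); at x = 132 mm, y = 0 of the jig
- gib_screw (a joint): angle of the brass gib thumbscrew in rad, grows clockwise seen from above, as it is run in; it bottoms hard at 4.60 and comes out to 0; stays where it is left, friction 0.04 N m. A quarter turn back from the bottom is 3.03
- gib_grip (a point): on the upright axis of the thumbscrew's round knurled brass head, at the height to grip, 70 mm above the table; head 22 mm across, from 57 to 81 mm above the table, over a steel block (40 by 38 mm, top 45 mm above the table); at x = 132 mm, y = -80 mm of the jig, 80 mm from the knob's axis
- tag0: Loose engraved wooden key tag, 72 mm (x) by 22 mm (y), 10 mm thick, 14 g; origin at the centre of its underside. Starts in one of the jig's lanes, under the plate; may be absent
- tag1: Loose engraved wooden key tag, 72 mm (x) by 22 mm (y), 10 mm thick, 14 g; origin at the centre of its underside. Starts in one of the jig's lanes, under the plate; may be absent
- tag2: Loose engraved wooden key tag, 72 mm (x) by 22 mm (y), 10 mm thick, 14 g; origin at the centre of its underside. Starts in one of the jig's lanes, under the plate; may be absent
- tag3: Loose engraved wooden key tag, 72 mm (x) by 22 mm (y), 10 mm thick, 14 g; origin at the centre of its underside. Starts in one of the jig's lanes, under the plate; may be absent
- tag4: Loose engraved wooden key tag, 72 mm (x) by 22 mm (y), 10 mm thick, 14 g; origin at the centre of its underside. Starts in one of the jig's lanes, under the plate; may be absent
- mug: bystander: white mug, 76 mm across, 85 mm high, origin under its centre
- tape_roll: bystander: roll of paper tape lying flat, 68 mm across, 19 mm high
- drink: bystander: drink bottle, 64 mm across, 200 mm high
- glue: bystander: small glue bottle, 40 mm across, 110 mm high
- blank_stack: bystander: stack of blank wood, 80 by 80 mm, 30 mm high

How it is judged:
By the outcome, as a careful person would: the job done as asked, in the order asked, and still so for the second after the job is handed in, with the robot touching nothing.
Of tag0, tag1, tag2, tag3, tag4 only 3 to 5 are there at a start; the rules pass over those that are not, and their reading is None.
At some moment in a run one of tray may be knocked a few centimetres aside while the robot is not near it.
Once in a run the grip may slacken for a moment while it holds something.
It also fails if it takes over 210 s, if anything falls off the work surface, if the arm or the gripper's body presses on something with over 40 N, if the wrist force passes 120 N, or if a joint passes its speed limit or range.

## Robot

A 6-joint arm with a two-finger parallel gripper is mounted at the origin on the work surface. World frame = base frame: x ahead of the robot, y to its left, z up, the work surface at z = 0. Lengths are in mm, angles in rad, forces in N, time in s.
With the tool pointing down it reaches from about 275 to 1000 mm from the base axis. Payload 8.4 kg.
Tool frame: the origin (TCP) lies between the finger pads; the fingertips stand r.finger_overhang ahead of it and the grasp point (between the pads) is the TCP (r.finger_overhang is the distance from the TCP to the fingertips, in mm); z points along the fingers, y is the line along which they close (so a half turn about z gives the same grasp; the last joint's range is limited). The gripper opens to 85 mm and grips with 20 to 120 N. Pads are 22 mm wide; open, the fingers measure 114 mm over their backs; the gripper's body (76 mm by 85 mm) begins 54 mm behind the grasp point. The pads swing forward as they close: fully open they stand 13 mm farther back than shut.
Start: joints at [-1.289, 0.353, 1.633, -0, 1.155, -0.002], TCP at [175.002, -600.002, 226.181] pointing down, gripper open.
Joint ranges: [-2.63, 2.63], [-0.92, 2.1], [0.06, 2.66], [-1.3, 4.44], [0, 2.69], [-3.02, 3.02]. Speed limits (rad/s): [2.22, 2.22, 2.79, 3.14, 3.14, 3.14].

## Interface

Orientations are given as [roll, pitch, yaw] about the fixed x, y, z axes, in that order (R = Rz(yaw) Ry(pitch) Rx(roll)).
In Python, from rig import r, cams, sign_off gives the robot as it stands.
- The arm moves only by the shell command python3 -m crank 'ROWS' [FORCE]. ROWS is JSON, a list of rows, each a list of 7 numbers: the shift along the tool's x, y, z in m, then the turn, a rotation vector about the tool's x, y, z in rad, then the closure, from 0 (fully open) to 1 (shut). In form: [[dx, dy, dz, ax, ay, az, gripper], ...]. A call has 1 to 5 rows; each row is the pose to reach, as a shift and turn from the pose commanded when the call began, along the tool's axes at that moment; what a row does not reach only later rows make up. A row lasts 1/10 s, in which the tool goes at most 50 mm and 8.59 degrees, less where a joint would pass 70% of its speed; a pose out of reach is approached as far as the arm can. A call with a gripper value outside its range is refused whole. The fingers move at their own pace and stop on an object; FORCE is the grip in N (left out, the last holds). Time passes only in rows, so rows that repeat a pose let the fingers close. It gives the time, the measured TCP pose, the force, the opening and the grip force at its end, in the units of the state.
- r.sense(): the state, without advancing time (a new reading comes with each control period).
- cams.grab_frame(name): name is "scene" or "side" or "wrist"; returns a dict with "image" (420x560x3 uint8, red, green, blue), "fx", "fy", "cx", "cy" (pixels), "position" and "orientation" of the camera in the world. Camera axes: x right, y down, z forward; pixel columns grow to the right and rows downward; lengths in mm; the calibration is good to about 2 mm. A picture is of the moment at which its call begins. There is no depth.
- sign_off(): hands the job in; it is judged then, once.
The state is a dict: "clock": time; "qpos": joint angles; "qvel": joint speeds; "joint_efforts": joint torques, N m; "eef_pos": TCP position; "tcp_rot": TCP orientation; "contact_force": force on the tool from outside, world axes, zero at the start; "wrist_torque": the same for the moment, N m; "opening": opening from 0.0 (shut) to 1.0 (fully open); "grasp_force": force on a finger pad.
Only numpy, scipy, OpenCV 4.12 (cv2) and the standard library are available. Lean on these libraries where they do the work, as an engineer would, in place of code of your own. Each camera call takes 0.05 s, during which the arm holds its last target. There are 200 camera calls.

## Working session

There is one attempt and no reset: what is moved stays moved. The work goes in short steps, Python scripts to look and compute and a shell command to move; the robot and the scene stay as the last step left them, time stands still between calls to the robot, and variables do not carry over. Pictures are saved under pics/ and viewed, at most 14 in all, crops included, and the job is handed in when it is done.

```bash
ls; mkdir -p pics
python3 - <<'E'
from rig import r,cams
import cv2,numpy as np
for n in("scene","side"):
    f=cams.grab_frame(n); cv2.imwrite(f"pics/{n}0.png",f["image"][:,:,::-1])
    print(n,{k:(np.round(v,3).tolist() if k!="image" else 0) for k,v in f.items()})
print(r.sense(), r.finger_overhang)
E
```

```text
pics
scene {'image': 0, 'fx': 463.168, 'fy': 463.168, 'cx': 276.712, 'cy': 205.319, 'position': [1112.731, 330.269, 1082.694], 'orientation': [-2.599, -0.007, 2.29]}
side {'image': 0, 'fx': 387.931, 'fy': 387.931, 'cx': 276.532, 'cy': 206.806, 'position': [495.325, 538.2, 768.268], 'orientation': [-2.433, -0.017, -2.938]}
{'clock': 0.1, 'qpos': array([-1.28937067e+00,  3.53560476e-01,  1.63404486e+00,  1.36042975e-05,
        1.15520808e+00, -2.37338546e-03]), 'qvel': array([-0.00171331, -0.00160614, -0.00136204, -0.0001168 , -0.00121955,
       -0.00017687]), 'joint_efforts': array([ 1.11758523e-03, -6.06357408e+01, -3.42821789e+01,  2.48697899e-05,
        4.01429774e-03,  1.30386999e-05]), 'eef_pos': array([ 174.90466722, -599.58366106,  225.55463753]), 'tcp_rot': array([-3.14037192e+00, -1.53368713e-05,  2.83793530e-01]), 'contact_force': array([-0.28118302, -0.3817156 , -0.30521447]), 'wrist_torque': array([-0.05249724, -0.00516181,  0.05542756]), 'grasp_force': 0.0, 'opening': 0.9951084138402775} 19.0
```

View pics/scene0.png

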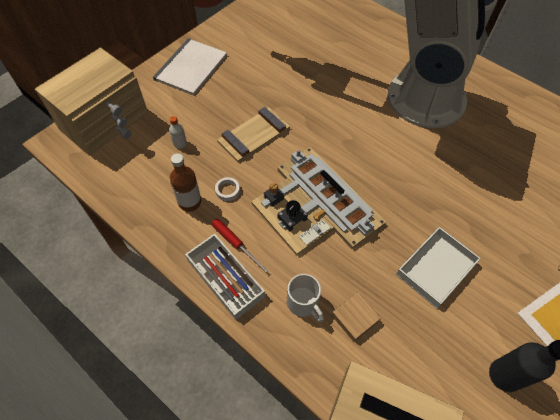

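View pics/side0.png

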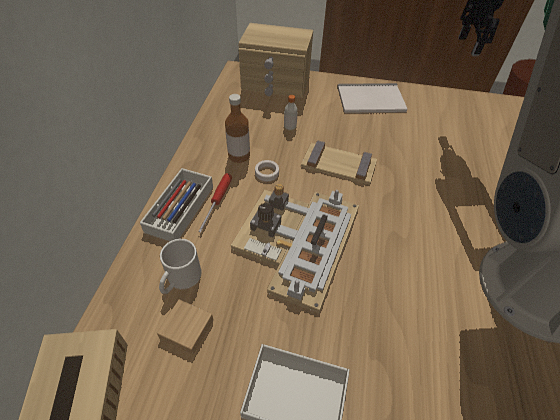

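The scene view shows the jig near (335,195), the rest near (253,133), the tray near (440,267), the knob near (293,210) and the gib near (273,190). I'll zoom in on the jig and rest.

```bash
cat > h.py <<'E'
import numpy as np,cv2
from scipy.spatial.transform import Rotation as R
from rig import r,cams
def ray(f,u,v):
    M=R.from_euler('xyz',f["orientation"]).as_matrix()
    return M@np.array([(u-f["cx"])/f["fx"],(v-f["cy"])/f["fy"],1])
def onz(f,u,v,z):
    d=ray(f,u,v);p=np.array(f["position"]);return p+d*(z-p[2])/d[2]
def proj(f,P):
    M=R.from_euler('xyz',f["orientation"]).as_matrix()
    c=(np.atleast_2d(P)-f["position"])@M
    return np.c_[f["fx"]*c[:,0]/c[:,2]+f["cx"],f["fy"]*c[:,1]/c[:,2]+f["cy"]]
def zoom(f,name,x0,y0,w,k):
    im=f["image"][y0:y0+w*3//4,x0:x0+w,::-1]
    cv2.imwrite(f"pics/{name}.png",cv2.resize(im,None,fx=k,fy=k,interpolation=cv2.INTER_CUBIC))
def pose(x,y,yaw,pts):
    c,s=np.cos(yaw),np.sin(yaw);p=np.atleast_2d(np.array(pts,float)).copy()
    q=p.copy();q[:,0]=x+c*p[:,0]-s*p[:,1];q[:,1]=y+s*p[:,0]+c*p[:,1];return q
E
python3 - <<'E'
from h import *
f=cams.grab_frame("scene");zoom(f,"sz",210,100,200,4)
g=cams.grab_frame("side");zoom(g,"dz",220,130,200,4)
E
```

```text
(no output)
```

View pics/sz.png

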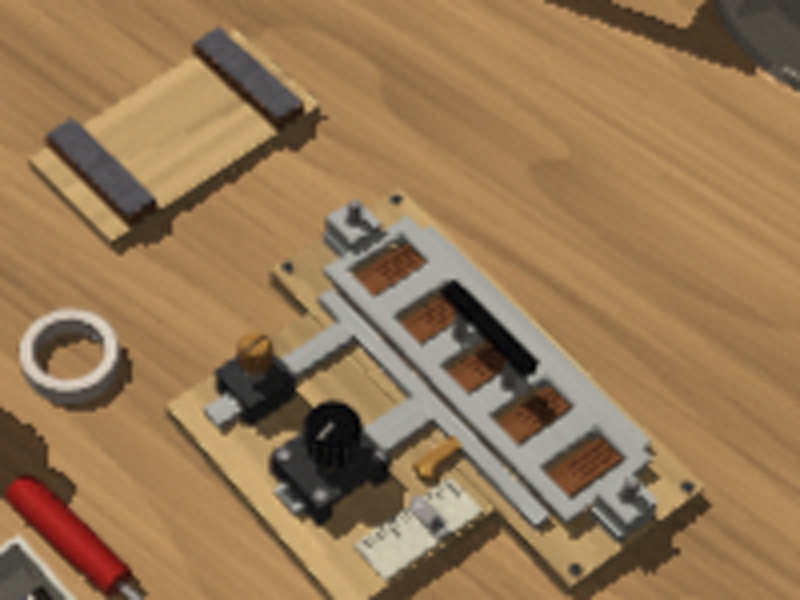

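View pics/dz.png

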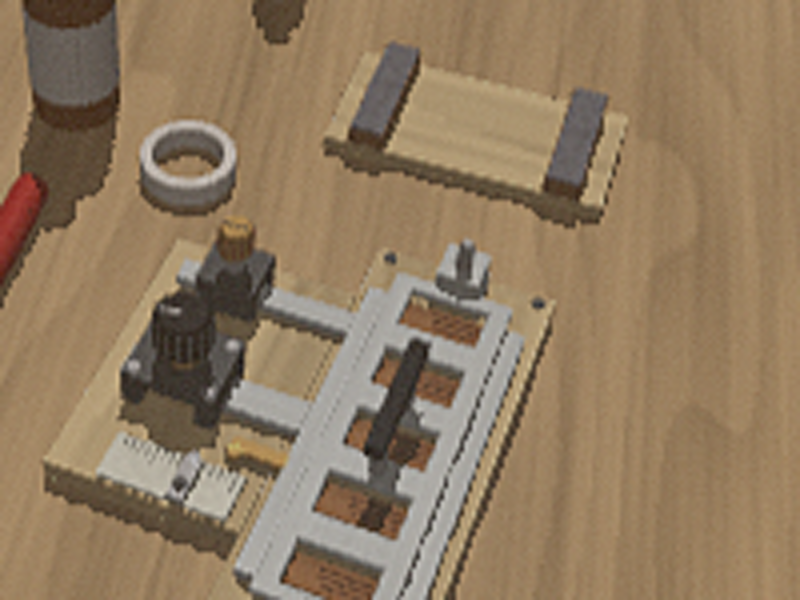

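Scene crop: all five windows show brown tags. The dowel tops are at (354,207) and (632,487), the knob top at (333,425) and the gib top at (256,345). The side crop agrees with this, so the next step is to fit the poses.

```bash
cat > fit.py <<'E'
from h import *
from scipy.optimize import least_squares
f=cams.grab_frame("scene");g=cams.grab_frame("side")
def S(u,v):return (u/4+210-.4,v/4+100-.4)
def D(u,v):return (u/4+220-.4,v/4+130-.4)
def fit(obs,x0):
    def res(p): return np.concatenate([(proj(c,pose(*p,P))[0]-uv) for c,P,uv in obs])
    s=least_squares(res,x0,loss='soft_l1');print(np.round(s.x,4));print(np.round(res(s.x).reshape(-1,2),1).tolist());return s.x
fit([(f,(0,-139,65),S(354,207)),(f,(0,139,65),S(632,487)),(f,(0,-42,79),S(454,285)),(f,(0,42,79),S(531,368)),
(f,(132,0,86),S(333,425)),(f,(132,-80,81),S(256,345)),(f,(-60,-157,18),S(400,193)),(f,(60,-157,18),S(275,268)),(f,(-60,157,18),S(705,495)),(f,(60,157,18),S(570,588)),
(g,(0,-139,65),D(466,245)),(g,(0,-42,79),D(418,345)),(g,(0,42,79),D(381,445)),(g,(132,0,86),D(182,310)),(g,(132,-80,81),D(238,228)),(g,(60,-157,18),D(392,250)),(g,(-60,-157,18),D(553,302))],[500,0,2.])
fit([(f,(0,70,27),S(248,74)),(f,(0,-70,27),S(101,168)),(g,(0,70,27),D(578,141)),(g,(0,-70,27),D(386,92))],[500,-300,2.])
fit([(f,(85,62.5,34),(441,229)),(f,(85,-62.5,34),(480,263)),(f,(-85,-62.5,34),(437,307)),(f,(-85,62.5,34),(398,268)),(g,(85,62.5,34),(348,369)),(g,(85,-62.5,34),(259,347))],[600,250,0])
for uv in [(441,229),(480,263),(437,307),(398,268)]:print(onz(f,*uv,34).round())
E
python3 fit.py
```

```text
[499.9978  -2.0634 -81.8889]
[[1.2, -1.0], [0.2, -0.5], [-0.8, -0.4], [0.8, 0.2], [0.0, -0.5], [0.2, -0.7], [1.3, -1.2], [-0.4, 0.0], [0.3, -0.9], [-0.1, 0.4], [0.1, -0.1], [-0.0, -1.2], [-3.3, 1.0], [-0.7, 0.3], [-1.0, -0.6], [-3.4, -0.6], [0.3, 0.6]]
[ 475.0496 -304.2652    1.4205]
[[1.2, -0.3], [1.0, -0.3], [-0.6, -0.9], [-0.7, -0.8]]
[ 4.780453e+02  3.201363e+02 -4.740000e-02]
[[-0.1, 68.3], [-82.0, 0.4], [-0.1, -86.8], [80.9, -17.5], [-100.1, 39.8], [8.1, -7.2]]
[406. 283.  34.]
[425. 405.  34.]
[593. 384.  34.]
[570. 261.  34.]
```

```bash
cat > go.py <<'E'
# go.py x y z yaw : print tool-frame shift/turn calls needed from the measured pose
import sys
from h import *
x,y,z,t=map(float,sys.argv[1:5]);s=r.sense()
p=np.array(s["eef_pos"]);A=R.from_euler('xyz',s["tcp_rot"]);B=R.from_euler('xyz',[np.pi,0,t])
d=np.array([x,y,z])-p;w=(A.inv()*B).as_rotvec()
n=max(1,int(np.ceil(max(np.linalg.norm(d)/230,np.linalg.norm(w)/.7))))
for i in range(n):
    C=A*R.from_rotvec(w*i/n)
    print(np.round(C.inv().apply(d/n)/1000,4).tolist(),np.round(w/n,4).tolist())
print("at",p.round(1),s["tcp_rot"].round(3),"F",s["contact_force"].round(1),"open",round(s["opening"],3),"grip",round(s["grasp_force"],1),"t",round(s["clock"],2),"q6",s["qpos"].round(2)[5])
E
python3 go.py 450 5 260 1.363
```

```text
[0.1445, -0.1679, -0.0113] [-0.0001, -0.0001, -0.3597]
[0.1943, -0.1063, -0.0113] [-0.0001, -0.0001, -0.3597]
[0.2193, -0.0311, -0.0113] [-0.0001, -0.0001, -0.3597]
at [ 175.  -599.9  226. ] [-3.141 -0.     0.284] F [0.3 1.2 0.3] open 1.002 grip 0.0 t 0.3 q6 -0.0
```

```bash
python3 -m crank '[[0.05,-0.055,-0.004,0,0,-0.12,0],[0.08,-0.09,-0.006,0,0,-0.2,0],[0.11,-0.13,-0.01,0,0,-0.3,0],[0.1445,-0.168,-0.0113,0,0,-0.36,0],[0.1445,-0.168,-0.0113,0,0,-0.36,0]]' 
python3 -m crank '[[0.194,-0.106,-0.0113,0,0,-0.36,0],[0.194,-0.106,-0.0113,0,0,-0.36,0],[0.194,-0.106,-0.0113,0,0,-0.36,0],[0.194,-0.106,-0.0113,0,0,-0.36,0],[0.194,-0.106,-0.0113,0,0,-0.36,0]]' 
python3 -m crank '[[0.219,-0.031,-0.0113,0,0,-0.36,0],[0.219,-0.031,-0.0113,0,0,-0.36,0],[0.219,-0.031,-0.0113,0,0,-0.36,0],[0.219,-0.031,-0.0113,0,0,-0.36,0],[0.219,-0.031,-0.0113,0,0,-0.36,0]]' 
python3 go.py 450 5 260 1.363
python3 - <<'E'
from h import *
w=cams.grab_frame("wrist");cv2.imwrite("pics/w1.png",w["image"][:,:,::-1]);print(w["position"],w["orientation"],w["fx"],w["cx"],w["cy"])
for k,P in dict(dl=(0,139,65),dr=(0,-139,65),h1=(0,-42,79),h2=(0,42,79),kn=(132,0,86),gb=(132,-80,81),c1=(-60,-157,18),c2=(-60,157,18)).items():print(k,proj(w,pose(500,-2.06,-.2074,P)).round(1))
E
```

```text
clock: 0.8
eef_pos: [267.3, -394.8, 237.6]
tcp_rot: [-3.141, -0.001, 0.647]
contact_force: [-0.1, 0.1, -0.1]
opening: 1.001
grasp_force: 0.0
clock: 1.3
eef_pos: [359.1, -194.0, 249.2]
tcp_rot: [3.141, -0.001, 1.006]
contact_force: [-1.0, 0.2, 0.4]
opening: 0.997
grasp_force: 0.0
clock: 1.8
eef_pos: [451.1, 7.7, 260.6]
tcp_rot: [3.14, -0.001, 1.366]
contact_force: [-0.5, -0.8, -1.0]
opening: 1.001
grasp_force: 0.0
[-0.0029, -0.0005, 0.0006] [0.0013, -0.0011, 0.0033]
at [451.1   7.7 260.6] [ 3.140e+00 -1.000e-03  1.366e+00] F [-0.5 -0.8 -1. ] open 1.001 grip 0.0 t 1.8 q6 0.22
[467.3868539   86.88100167 409.48241151] [ 2.82363081e+00 -6.39422083e-04 -2.02985243e-01] 300.537074458783 278.3683108993555 198.85965848801692
dl [[327.3  40.1]]
dr [[315.6 275.4]]
h1 [[320.6 210. ]]
h2 [[324.3 137.4]]
kn [[442.5 177.1]]
gb [[428.7 240.6]]
c1 [[270.9 268.3]]
c2 [[270.   30.2]]
```

View pics/w1.png

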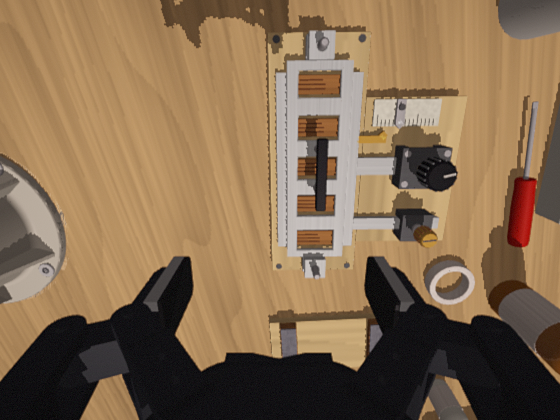

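The wrist view has the handle between (322,140) and (321,210), the knob top at (444,176) and the gib at (430,239). That is within 2–4 px of the fit. I'll refine the handle numerically.

```bash
cat > hand.py <<'E'
from h import *
def blob(f,box,th=45):
    u0,v0,u1,v1=box
    m=(f["image"][v0:v1,u0:u1].max(2)<th).astype(np.uint8)
    n,l,st,c=cv2.connectedComponentsWithStats(m)
    i=1+st[1:,4].argmax();p=np.argwhere(l==i)[:,::-1].astype(np.float32)
    (cx,cy),(w,h),a=cv2.minAreaRect(p)
    mn=p.mean(0);_,_,V=np.linalg.svd(p-mn);ax=V[0];s=(p-mn)@ax
    return np.array([u0+mn[0],v0+mn[1]]),ax,s.min(),s.max(),len(p),(w,h)
for n,b in(("wrist",(305,125,340,225)),("scene",(318,160,350,200)),("side",(305,205,330,255))):
    f=cams.grab_frame(n);c,ax,a,bb,N,wh=blob(f,b)
    e=[onz(f,*(c+ax*s),79)for s in(a,bb)];m=onz(f,*c,79);d=e[1]-e[0]
    print(n,c.round(1),N,np.round(wh,1),"mid",m.round(1),"len",np.linalg.norm(d).round(1),"yaw of y axis-pi/2",((np.arctan2(d[1],d[0]))%np.pi-np.pi/2).round(3))
E
python3 hand.py
```

```text
wrist [320.1 167.7] 570 [10.9 71.2] mid [499.7   7.9  79. ] len 82.6 yaw of y axis-pi/2 -0.212
scene [331.9 182.5] 166 [30.4  8.5] mid [ 5.05e+02 -5.00e-01  7.90e+01] len 85.5 yaw of y axis-pi/2 -0.226
side [311.5 242.5] 2 [1.4 0. ] mid [508.4  40.8  79. ] len 3.3 yaw of y axis-pi/2 0.859
```

```bash
python3 go.py 500 -1 135 1.361
```

```text
[0.0051, 0.0507, 0.1249] [-0.0005, 0.0005, 0.0044]
at [449.4   4.4 259.9] [-3.141e+00  1.000e-03  1.365e+00] F [0.4 0.1 0.1] open 1.0 grip 0.0 t 2.0 q6 0.21
```

```bash
python3 -m crank '[[0.005,0.051,0.125,0,0,0.004,0],[0.005,0.051,0.125,0,0,0.004,0],[0.005,0.051,0.125,0,0,0.004,0],[0.005,0.051,0.125,0,0,0.004,0],[0.005,0.051,0.125,0,0,0.004,0]]' >/dev/null
python3 go.py 500 -1 135 1.361
python3 - <<'E'
from h import *
w=cams.grab_frame("wrist");zoom(w,"w2",60,30,420,1.9)
for k,P in dict(dl=(0,139,65),h1=(0,-42,79),h2=(0,42,79),mid=(0,0,79)).items():print(k,proj(w,pose(500,-2.06,-.2074,P)).round(1))
E
```

```text
[0.0014, -0.0, 0.0001] [-0.002, 0.0006, -0.0028]
at [499.7  -2.4 135.1] [-3.140e+00  1.000e-03  1.358e+00] F [-0.2 -0.2  1.1] open 0.996 grip 0.0 t 2.5 q6 0.21
dl [[278.   2.]]
h1 [[278.9 266. ]]
h2 [[278.5 158.7]]
mid [[278.7 215.6]]
```

View pics/w2.png

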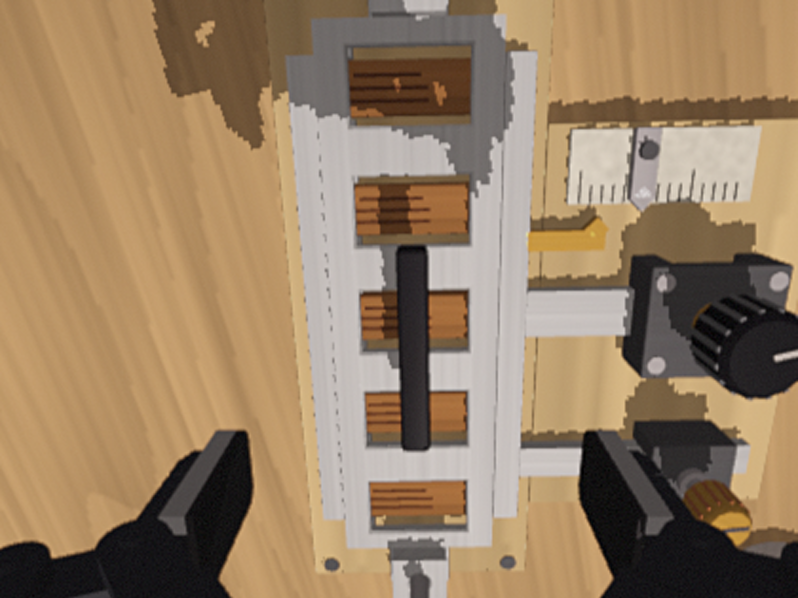

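Handle ends are at (277,160) and (278,266) px, within 2 px of the prediction, and it sits between the fingers. Descending.

```bash
python3 -m crank '[[0.0,0,0.03,0,0,-0.006,0],[0,0,0.05,0,0,-0.006,0],[0,0,0.062,0,0,-0.006,0],[0,0,0.062,0,0,-0.006,0],[0,0,0.062,0,0,-0.006,0.3]]' 40 >/dev/null
python3 -m crank '[[0,0,0,0,0,0,0.6],[0,0,0,0,0,0,0.9],[0,0,0,0,0,0,1],[0,0,0,0,0,0,1],[0,0,0,0,0,0,1]]' 40
python3 go.py 499.5 -2 73 1.366;python3 -c "
from h import *
print(r.sense()['wrist_torque'])"
```

```text
clock: 3.55
eef_pos: [500.5, -1.2, 73.4]
tcp_rot: [-3.141, -0.0, 1.366]
contact_force: [-1.7, 0.7, 6.8]
opening: 0.104
grasp_force: 39.1
[-0.001, -0.0008, 0.0004] [-0.0004, -0.0, -0.0002]
at [500.5  -1.2  73.4] [-3.141 -0.     1.366] F [-1.7  0.7  6.8] open 0.104 grip 39.1 t 3.55 q6 0.2
[ 0.09766008  0.38464482 -0.0325975 ]
```

```bash
python3 -m crank '[[0,0,0,0,0,0,1],[0,0,0,0,0,0,1],[0,0,-0.003,0,0,0,1],[0,0,-0.006,0,0,0,1],[0,0,-0.01,0,0,0,1]]' 110
python3 -m crank '[[0,0,-0.008,0,0,0,1],[0,0,-0.016,0,0,0,1],[0,0,-0.024,0,0,0,1],[0,0,-0.032,0,0,0,1],[0,0,-0.04,0,0,0,1]]'
python3 -m crank '[[0,0,-0.01,0,0,0,1],[0,0,-0.02,0,0,0,1],[0,0,-0.03,0,0,0,1],[0,0,-0.04,0,0,0,1],[0,0,-0.04,0,0,0,1]]'
python3 - <<'E'
from h import *
w=cams.grab_frame("scene");zoom(w,"s3",210,60,240,3.3)
E
python3 go.py 475 -304.3 165 -0.15
```

```text
clock: 4.05
eef_pos: [500.8, -1.2, 83.2]
tcp_rot: [3.141, -0.0, 1.366]
contact_force: [-0.2, -0.3, 0.4]
opening: -0.003
grasp_force: 0.0
clock: 4.55
eef_pos: [500.7, -1.3, 123.9]
tcp_rot: [3.141, -0.0, 1.366]
contact_force: [1.0, 0.3, 0.1]
opening: 0.003
grasp_force: 0.0
clock: 5.05
eef_pos: [501.6, -1.3, 164.7]
tcp_rot: [3.139, -0.0, 1.366]
contact_force: [0.8, -0.0, -0.2]
opening: -0.003
grasp_force: 0.0
[-0.1007, 0.012, -0.0004] [0.0003, -0.0005, 0.5053]
[-0.0823, 0.0593, -0.0004] [0.0003, -0.0005, 0.5053]
[-0.0433, 0.0917, -0.0004] [0.0003, -0.0005, 0.5053]
at [501.2  -1.2 163.9] [ 3.14  -0.     1.366] F [-1.1 -0.1 -1.1] open -0.001 grip 0.0 t 5.1 q6 0.2
```

View pics/s3.png

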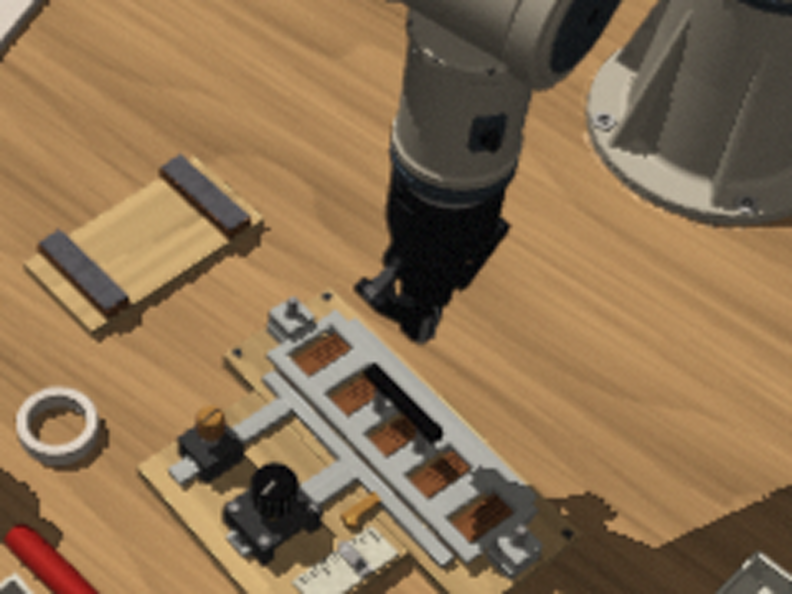

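```bash
python3 - <<'E'
from h import *
f=cams.grab_frame("scene");g=cams.grab_frame("side")
p=np.array(r.sense()["eef_pos"]);print(p)
for dz in(0,-19,54):print(dz,proj(f,p+[0,0,dz]).round(1),proj(g,p+[0,0,dz]).round(1))
zoom(g,"d3",260,100,200,4)
E
python3 hand.py
```

```text
[500.44827937  -1.21800139 162.90963506]
0 [[336.5 162.1]] [[321.7 203.5]]
-19 [[335.6 166.7]] [[320.7 209.4]]
54 [[339.2 148.5]] [[324.5 185.5]]Traceback (most recent call last):
  File "hand.py", line 11, in <module>
    f=cams.grab_frame(n);c,ax,a,bb,N,wh=blob(f,b)
                                        ~~~~^^^^^
  File "hand.py", line 6, in blob
    i=1+st[1:,4].argmax();p=np.argwhere(l==i)[:,::-1].astype(np.float32)
        ~~~~~~~~~~~~~~~^^
ValueError: attempt to get argmax of an empty sequence
```

View pics/d3.png

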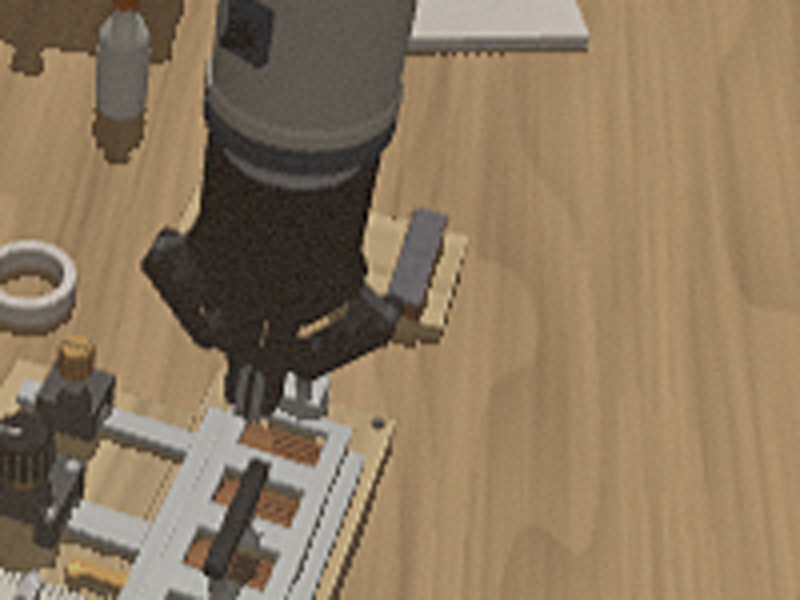

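Side view: the plate is still seated. The finger tips sit at px (324,204), which is where the *TCP* projects, so the tips are really about at the reported TCP height. The first grip therefore only caught the bar's top edge. I'll open and go about 13 mm lower, checking for contact.

```bash
python3 -m crank '[[0,0,0.0,0,0,0,0],[0,0,0.03,0,0,0,0],[0,0,0.05,0,0,0,0],[0,0,0.05,0,0,0,0],[0,0,0.05,0,0,0,0]]' 40 >/dev/null
python3 -m crank '[[0,0,0.02,0,0,0,0],[0,0,0.035,0,0,0,0],[0,0,0.045,0,0,0,0],[0,0,0.053,0,0,0,0],[0,0,0.053,0,0,0,0]]'
python3 go.py 500 -2 60 1.366
```

```text
clock: 6.25
eef_pos: [500.5, -1.2, 59.8]
tcp_rot: [-3.141, 0.0, 1.366]
contact_force: [-0.0, -0.4, -1.6]
opening: 0.996
grasp_force: 0.0
[-0.0008, -0.0003, -0.0002] [-0.0007, 0.0002, -0.0001]
at [500.5  -1.2  59.8] [-3.141  0.     1.366] F [-0.  -0.4 -1.6] open 0.996 grip 0.0 t 6.25 q6 0.2
```

```bash
python3 -m crank '[[0,0,0,0,0,0,0.5],[0,0,0,0,0,0,0.8],[0,0,0,0,0,0,1],[0,0,0,0,0,0,1],[0,0,0,0,0,0,1]]' 40
python3 -m crank '[[0,0,0,0,0,0,1],[0,0,0,0,0,0,1],[0,0,0,0,0,0,1]]' 100
python3 go.py 500 -2 60 1.366
python3 - <<'E'
from h import *
w=cams.grab_frame("side");zoom(w,"d4",260,150,140,5.7)
E
```

```text
clock: 6.75
eef_pos: [500.7, -1.2, 60.3]
tcp_rot: [3.141, -0.0, 1.366]
contact_force: [-1.5, 0.2, 1.3]
opening: 0.144
grasp_force: 0.9
clock: 7.05
eef_pos: [500.2, -1.1, 60.5]
tcp_rot: [-3.141, 0.0, 1.366]
contact_force: [-3.6, 0.5, 7.8]
opening: 0.107
grasp_force: 98.2
[-0.0009, -0.0, 0.0005] [-0.0008, 0.0001, 0.0002]
at [500.2  -1.1  60.5] [-3.141  0.     1.366] F [-3.6  0.5  7.8] open 0.107 grip 98.2 t 7.05 q6 0.2
```

View pics/d4.png

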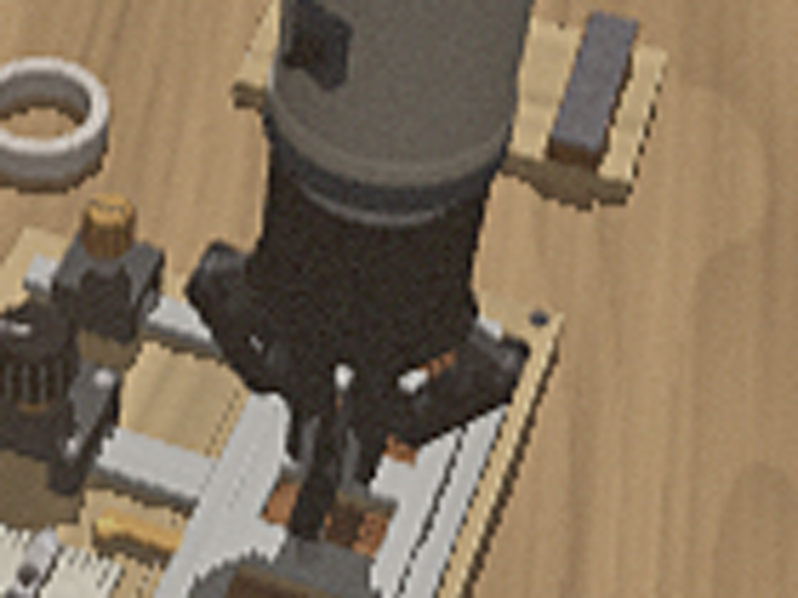

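The bar is now well inside the pads, at about (325,470) in the crop. I'll lift a little and check the weight.

```bash
python3 -m crank '[[0,0,-0.003,0,0,0,1],[0,0,-0.006,0,0,0,1],[0,0,-0.01,0,0,0,1],[0,0,-0.014,0,0,0,1],[0,0,-0.014,0,0,0,1]]' 110
python3 -c "
from h import *
print(r.sense()['wrist_torque'].round(2))"
```

```text
clock: 7.6
eef_pos: [500.4, -1.2, 74.4]
tcp_rot: [-3.141, 0.0, 1.366]
contact_force: [-1.6, 0.4, -4.3]
opening: 0.103
grasp_force: 108.4
[0.03 0.34 0.14]
```

```bash
python3 -m crank '[[0,0,-0.008,0,0,0,1],[0,0,-0.016,0,0,0,1],[0,0,-0.024,0,0,0,1],[0,0,-0.032,0,0,0,1],[0,0,-0.04,0,0,0,1]]'
python3 -m crank '[[0,0,-0.015,0,0,0,1],[0,0,-0.03,0,0,0,1],[0,0,-0.045,0,0,0,1],[0,0,-0.06,0,0,0,1],[0,0,-0.06,0,0,0,1]]'
python3 go.py 475 -304.3 165 -0.15
```

```text
clock: 8.1
eef_pos: [501.2, -1.3, 115.2]
tcp_rot: [3.14, -0.0, 1.366]
contact_force: [-0.9, -0.2, -2.4]
opening: 0.103
grasp_force: 108.5
clock: 8.6
eef_pos: [502.2, -1.3, 176.4]
tcp_rot: [3.137, -0.001, 1.366]
contact_force: [0.4, -0.5, -4.6]
opening: 0.104
grasp_force: 108.5
[-0.1007, 0.0117, 0.0038] [0.0009, -0.0013, 0.5052]
[-0.0825, 0.059, 0.0039] [0.0009, -0.0013, 0.5052]
[-0.0436, 0.0915, 0.0039] [0.0009, -0.0013, 0.5052]
at [502.2  -1.3 176.4] [ 3.137e+00 -1.000e-03  1.366e+00] F [ 0.4 -0.5 -4.6] open 0.104 grip 108.5 t 8.6 q6 0.2
```

Run:
```python
from h import *
f=cams.grab_frame("scene")
print("drink",onz(f,187,203,0).round(),"glue",onz(f,179,145,0).round(),"mug",onz(f,304,308,0).round(),"tape",onz(f,228,190,10).round())
```

```text
drink [ 773. -282.    0.] glue [ 651. -447.    0.] mug [790. 146.   0.] tape [ 673. -223.   10.]
```

```bash
python3 -m crank '[[-0.02,0.002,0,0,0,0.1,1],[-0.04,0.005,0.001,0,0,0.2,1],[-0.06,0.007,0.002,0,0,0.3,1],[-0.08,0.009,0.003,0,0,0.4,1],[-0.1,0.012,0.004,0,0,0.505,1]]'
python3 -m crank '[[-0.016,0.012,0.001,0,0,0.1,1],[-0.033,0.024,0.002,0,0,0.2,1],[-0.05,0.036,0.003,0,0,0.3,1],[-0.066,0.048,0.004,0,0,0.4,1],[-0.0825,0.059,0.004,0,0,0.505,1]]'
python3 -m crank '[[-0.01,0.018,0.001,0,0,0.1,1],[-0.018,0.036,0.002,0,0,0.2,1],[-0.027,0.054,0.003,0,0,0.3,1],[-0.036,0.072,0.004,0,0,0.4,1],[-0.044,0.0915,0.004,0,0,0.505,1]]'
python3 go.py 475 -304.3 165 -0.15
python3 - <<'E'
from h import *
f=cams.grab_frame("side");zoom(f,"d5",220,80,220,3.6)
f=cams.grab_frame("wrist");cv2.imwrite("pics/w5.png",f["image"][:,:,::-1])
for y in(139,-139):print(proj(f,pose(475,-304.3,-1.721,(0,y,27))).round(1))
for y in(70,-70):print(proj(f,pose(475,-304.3,-1.721,[(-38,y,27),(38,y,27)])).round(1).tolist())
E
```

```text
clock: 9.15
eef_pos: [491.3, -102.2, 169.1]
tcp_rot: [-3.14, 0.001, 0.857]
contact_force: [-0.2, 0.5, -3.3]
opening: 0.103
grasp_force: 108.5
clock: 9.65
eef_pos: [482.3, -203.3, 165.0]
tcp_rot: [-3.141, 0.001, 0.351]
contact_force: [-0.2, -1.0, -4.2]
opening: 0.103
grasp_force: 108.5
clock: 10.15
eef_pos: [472.7, -304.1, 160.8]
tcp_rot: [-3.141, 0.002, -0.153]
contact_force: [-0.2, -0.0, -3.3]
opening: 0.105
grasp_force: 108.5
[0.0023, -0.0001, -0.0042] [-0.0008, 0.0017, -0.0035]
at [ 472.7 -304.1  160.8] [-3.141e+00  2.000e-03 -1.530e-01] F [-0.2 -0.  -3.3] open 0.105 grip 108.5 t 10.15 q6 1.15
[[273.3  23.9]]
[[276.7 304.3]]
[[232.3, 110.7], [316.4, 109.9]]
[[239.8, 249.5], [312.2, 248.9]]
```

View pics/d5.png

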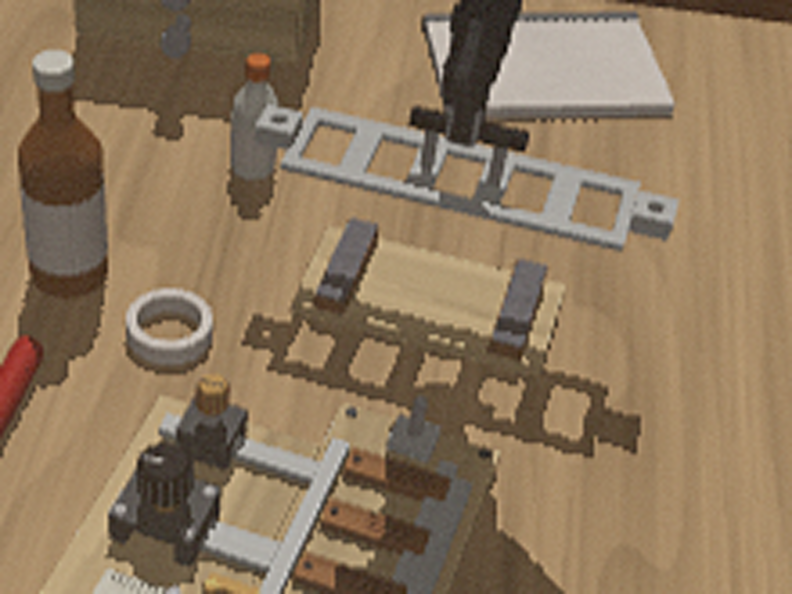

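Plate is level and over the rest. Lowering: the underside was at 29 when the reported z was 60.4, so it touches at about 58.4.

```bash
python3 -m crank '[[0.002,0,0.02,0,0,-0.004,1],[0.002,0,0.04,0,0,-0.004,1],[0.002,0,0.06,0,0,-0.004,1],[0.002,0,0.08,0,0,-0.004,1],[0.002,0,0.085,0,0,-0.004,1]]'
python3 -m crank '[[0,0,0.005,0,0,0,1],[0,0,0.010,0,0,0,1],[0,0,0.013,0,0,0,1],[0,0,0.015,0,0,0,1],[0,0,0.016,0,0,0,1]]'
python3 go.py 475 -304.3 58.4 -0.15
```

```text
clock: 10.75
eef_pos: [473.9, -302.4, 74.4]
tcp_rot: [-3.14, 0.004, -0.144]
contact_force: [-0.8, 1.0, -4.1]
opening: 0.1
grasp_force: 108.4
clock: 11.25
eef_pos: [475.8, -304.1, 61.3]
tcp_rot: [3.141, -0.001, -0.145]
contact_force: [-0.3, -0.4, -4.3]
opening: 0.107
grasp_force: 108.4
[-0.0008, 0.0003, 0.0029] [0.0002, -0.0005, 0.0049]
at [ 475.8 -304.1   61.3] [ 3.141e+00 -1.000e-03 -1.450e-01] F [-0.3 -0.4 -4.3] open 0.107 grip 108.4 t 11.25 q6 1.14
```

```bash
python3 -m crank '[[-0.0007,0,0.002,0,0,0.005,1],[-0.0007,0,0.003,0,0,0.005,1],[-0.0007,0,0.003,0,0,0.005,1]]'
```

```text
clock: 11.55
eef_pos: [475.1, -303.8, 58.6]
tcp_rot: [-3.141, -0.0, -0.15]
contact_force: [-0.3, 3.2, 4.2]
opening: 0.105
grasp_force: 109.6
```

```bash
python3 -m crank '[[0,0,0,0,0,0,0.85],[0,0,0,0,0,0,0.8],[0,0,0,0,0,0,0.7],[0,0,0,0,0,0,0.6],[0,0,0,0,0,0,0.5]]' 40
python3 -m crank '[[0,0,-0.01,0,0,0,0.5],[0,0,-0.03,0,0,0,0.5],[0,0,-0.07,0,0,0,0.5],[0,0,-0.12,0,0,0,0.5],[0,0,-0.16,0,0,0,0.5]]'
python3 go.py 450 0 220 1.365
python3 - <<'E'
from h import *
f=cams.grab_frame("side");a=f["image"][80:245,220:440];g=cams.grab_frame("wrist")
m=np.hstack([cv2.resize(a,(400,300)),cv2.resize(g["image"],(400,300))]);cv2.imwrite("pics/m1.png",m[:,:,::-1])
E
```

```text
clock: 12.05
eef_pos: [475.0, -304.0, 58.1]
tcp_rot: [3.141, -0.0, -0.15]
contact_force: [-0.2, -0.5, -0.8]
opening: 0.497
grasp_force: 0.0
clock: 12.55
eef_pos: [475.1, -304.1, 221.3]
tcp_rot: [3.141, -0.002, -0.15]
contact_force: [0.6, -0.7, 0.7]
opening: 0.506
grasp_force: 0.0
[-0.0235, -0.099, 0.0003] [0.0006, -0.0002, -0.5051]
[0.0274, -0.098, 0.0004] [0.0006, -0.0002, -0.5051]
[0.0713, -0.0725, 0.0004] [0.0006, -0.0002, -0.5051]
at [ 475.1 -304.1  221.3] [ 3.141e+00 -2.000e-03 -1.500e-01] F [ 0.6 -0.7  0.7] open 0.506 grip 0.0 t 12.55 q6 1.15
```

View pics/m1.png

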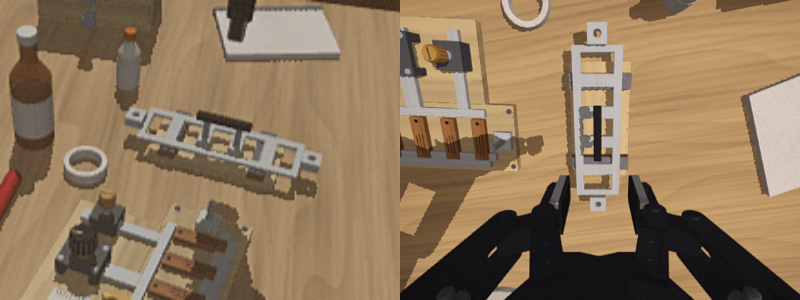

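The plate lies square on both battens. I'll check the centring across the battens numerically from the wrist view.

Run:
```python
from h import *
f=cams.grab_frame("wrist");im=f["image"]
# predicted batten ends/plate edges
for y in(70,-70):
  print(y,[proj(f,pose(475,-304.3,-1.721,[(x,y,z)]))[0].round(1).tolist() for x,z in((-50,27),(-38,33),(38,33),(50,27))])
for v in(105,112,119,225,232):
  print(v,[f"{u}:{im[v,u].tolist()}" for u in list(range(230,252,2))+list(range(306,330,2))])
```

```text
70 [[232.1, 114.0], [242.3, 114.3], [311.7, 114.4], [321.9, 114.2]]
-70 [[237.2, 229.9], [246.3, 231.8], [307.7, 231.8], [316.8, 229.8]]
105 ['230:[104, 80, 52]', '232:[105, 79, 52]', '234:[88, 66, 50]', '236:[118, 111, 119]', '238:[67, 61, 66]', '240:[98, 92, 94]', '242:[196, 190, 187]', '244:[191, 185, 182]', '246:[191, 186, 182]', '248:[191, 185, 181]', '250:[193, 187, 184]', '306:[197, 192, 189]', '308:[194, 188, 186]', '310:[196, 190, 188]', '312:[129, 120, 126]', '314:[124, 116, 123]', '316:[120, 114, 119]', '318:[116, 110, 114]', '320:[117, 109, 114]', '322:[116, 111, 117]', '324:[157, 119, 92]', '326:[180, 142, 98]', '328:[178, 141, 97]']
112 ['230:[111, 84, 56]', '232:[109, 83, 54]', '234:[107, 81, 55]', '236:[118, 112, 120]', '238:[123, 114, 121]', '240:[84, 78, 81]', '242:[199, 193, 188]', '244:[192, 186, 183]', '246:[192, 186, 183]', '248:[192, 186, 183]', '250:[193, 186, 184]', '306:[197, 192, 189]', '308:[195, 188, 186]', '310:[195, 189, 186]', '312:[122, 115, 121]', '314:[125, 116, 122]', '316:[122, 115, 121]', '318:[119, 112, 116]', '320:[123, 116, 122]', '322:[120, 1
[... 942 characters left out ...]
14:[120, 114, 119]', '316:[118, 112, 117]', '318:[126, 112, 115]', '320:[185, 147, 97]', '322:[183, 145, 100]', '324:[184, 146, 99]', '326:[186, 148, 103]', '328:[185, 147, 101]']
232 ['230:[204, 165, 116]', '232:[180, 142, 98]', '234:[111, 85, 55]', '236:[116, 89, 59]', '238:[115, 86, 57]', '240:[97, 74, 58]', '242:[122, 114, 120]', '244:[59, 53, 59]', '246:[178, 172, 169]', '248:[193, 187, 183]', '250:[194, 188, 184]', '306:[187, 181, 178]', '308:[122, 114, 120]', '310:[125, 117, 122]', '312:[122, 114, 121]', '314:[124, 116, 122]', '316:[119, 112, 117]', '318:[133, 117, 121]', '320:[195, 155, 106]', '322:[191, 152, 105]', '324:[191, 153, 106]', '326:[190, 150, 103]', '328:[189, 151, 104]']
```

```bash
python3 go.py 445 20 230 -0.205
```

```text
[-0.0399, -0.1583, -0.0047] [0.0013, -0.0031, 0.0274]
[-0.0442, -0.1571, -0.0044] [0.0013, -0.0031, 0.0274]
at [ 476.5 -305.   221.9] [ 3.139 -0.006 -0.15 ] F [-1.1  0.  -0.8] open 0.499 grip 0.0 t 12.7 q6 1.15
```

```bash
python3 -m crank '[[-0.04,-0.158,-0.005,0,0,0.027,0.6],[-0.04,-0.158,-0.005,0,0,0.027,0.6],[-0.04,-0.158,-0.005,0,0,0.027,0.6],[-0.04,-0.158,-0.005,0,0,0.027,0.6],[-0.04,-0.158,-0.005,0,0,0.027,0.6]]' >/dev/null
python3 -m crank '[[-0.044,-0.157,-0.0045,0,0,0.027,0.6],[-0.044,-0.157,-0.0045,0,0,0.027,0.6],[-0.044,-0.157,-0.0045,0,0,0.027,0.6],[-0.044,-0.157,-0.0045,0,0,0.027,0.6],[-0.044,-0.157,-0.0045,0,0,0.027,0.6]]'
python3 - <<'E'
from h import *
f=cams.grab_frame("wrist");k=1.43
cv2.imwrite("pics/w6raw.png",f["image"][:,:,::-1]);np.save("w6",f,allow_pickle=True)
im=cv2.resize(f["image"][:,:,::-1],(800,600),interpolation=cv2.INTER_CUBIC)
for y in(-100,-50,0,50,100):
  q=proj(f,pose(500,-2,-.205,[(-36,y-11,28),(36,y-11,28),(36,y+11,28),(-36,y+11,28)]))*800/560
  cv2.polylines(im,[q.round().astype(int)],True,(0,255,0),1)
for P in((0,139,65),(0,-139,65),(132,0,86),(132,-80,81)):cv2.circle(im,tuple((proj(f,pose(500,-2,-.205,P))[0]*800/560).round().astype(int)),4,(0,0,255),1)
cv2.imwrite("pics/w6.png",im)
E
```

```text
clock: 13.7
eef_pos: [443.7, 21.1, 227.3]
tcp_rot: [3.141, 0.0, -0.202]
contact_force: [-0.2, 0.1, -0.3]
opening: 0.397
grasp_force: 0.0
```

View pics/w6.png

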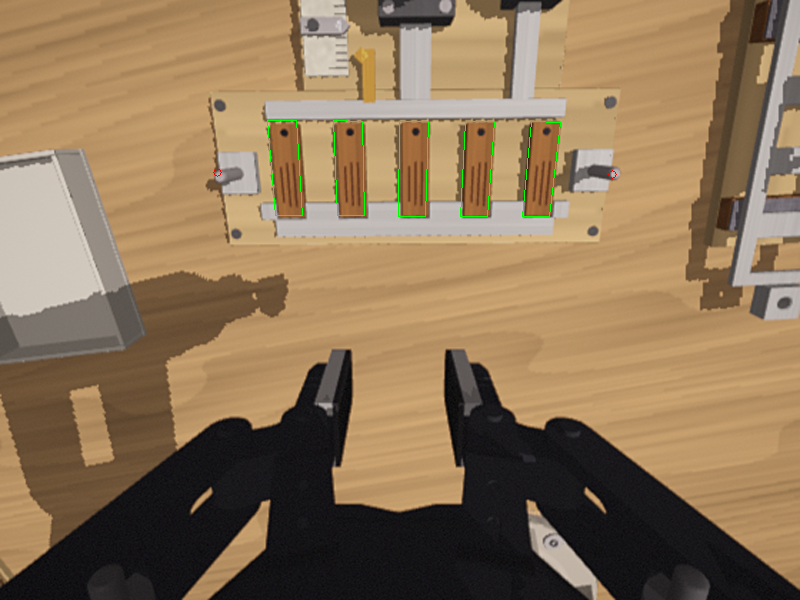

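Overlay: the five predicted tag outlines lie on the five tags to within about 1 mm, e.g. the middle one at (400–428, 121–216). The pads are about 32 mm apart with slim tips. Start with lane 0.

```bash
cat > lane.py <<'E'
import sys
from h import *
xo,yo=map(float,sys.argv[1:3]);q=pose(500,-2,-.205,(xo,yo,0))[0];print(q.round(1))
import subprocess
print(subprocess.run(["python3","go.py",str(q[0]),str(q[1]),sys.argv[3],"-0.205"],capture_output=True,text=True).stdout)
E
python3 lane.py 8 0 50
```

```text
[507.8  -3.6   0. ]
[0.0675, 0.0102, 0.1773] [0.0007, -0.0, 0.0024]
at [443.8  20.1 227.3] [ 3.141 -0.    -0.203] F [ 0.6 -0.   0.5] open 0.398 grip 0.0 t 13.75 q6 1.82
```

```bash
python3 -m crank '[[0.0675,0.0102,0.04,0,0,0.002,0.6],[0.0675,0.0102,0.08,0,0,0.002,0.6],[0.0675,0.0102,0.13,0,0,0.002,0.6],[0.0675,0.0102,0.177,0,0,0.002,0.6],[0.0675,0.0102,0.177,0,0,0.002,0.6]]' 40
python3 -m crank '[[0,0,0.01,0,0,0,0.6],[0,0,0.018,0,0,0,0.6],[0,0,0.022,0,0,0,0.6],[0,0,0.024,0,0,0,0.6],[0,0,0.026,0,0,0,0.6]]'
python3 lane.py 8 0 22
```

```text
clock: 14.25
eef_pos: [503.5, -5.3, 45.3]
tcp_rot: [3.139, 0.01, -0.208]
contact_force: [-1.1, -0.6, 0.0]
opening: 0.397
grasp_force: 0.0
clock: 14.75
eef_pos: [508.2, -3.0, 25.6]
tcp_rot: [-3.141, -0.002, -0.206]
contact_force: [-0.1, 0.9, -0.4]
opening: 0.399
grasp_force: 0.0
[507.8  -3.6   0. ]
[-0.0003, 0.0007, 0.0036] [-0.0004, -0.002, -0.0009]
at [508.2  -3.   25.6] [-3.141e+00 -2.000e-03 -2.060e-01] F [-0.1  0.9 -0.4] open 0.399 grip 0.0 t 14.75 q6 1.77
```

```bash
for i in 1 2; do :; done; python3 -m crank '[[0,0,0.003,0,0,0,0.6],[0,0,0.004,0,0,0,0.6]]'; python3 -m crank '[[0,0,0.002,0,0,0,0.6],[0,0,0.003,0,0,0,0.6]]'
```

```text
clock: 14.95
eef_pos: [507.5, -3.0, 20.8]
tcp_rot: [-3.141, -0.0, -0.206]
contact_force: [0.1, 0.1, -0.6]
opening: 0.397
grasp_force: 0.0
clock: 15.15
eef_pos: [507.4, -3.0, 17.5]
tcp_rot: [-3.142, 0.0, -0.206]
contact_force: [-0.2, -0.3, 0.3]
opening: 0.398
grasp_force: 0.0
```

```bash
python3 -m crank '[[0,0,0,0,0,0,0.7],[0,0,0,0,0,0,0.8],[0,0,0,0,0,0,0.9],[0,0,0,0,0,0,0.9]]' 30;python3 -m crank '[[0,0,-0.01,0,0,0,0.9],[0,0,-0.03,0,0,0,0.9],[0,0,-0.06,0,0,0,0.9],[0,0,-0.1,0,0,0,0.9],[0,0,-0.1,0,0,0,0.9]]' 50
```

```text
clock: 15.55
eef_pos: [507.2, -3.3, 17.7]
tcp_rot: [3.141, 0.0, -0.206]
contact_force: [-1.9, -3.1, 4.0]
opening: 0.244
grasp_force: 29.2
clock: 16.05
eef_pos: [510.9, -2.8, 122.7]
tcp_rot: [-3.139, -0.008, -0.207]
contact_force: [0.4, -0.5, -0.2]
opening: 0.237
grasp_force: 48.8
```

```bash
cat > tray.py <<'E'
from h import *
f=cams.grab_frame("scene");im=f["image"].astype(int)
m=((im.max(2)-im.min(2)<35)&(im.max(2)>75)).astype(np.uint8);m[:,:380]=0;m[:210]=0;m[330:]=0;m[:,505:]=0
n,l,st,c=cv2.connectedComponentsWithStats(m);i=1+st[1:,4].argmax()
uv=np.argwhere(l==i)[:,::-1]
P=np.array([onz(f,u,v,30)[:2] for u,v in uv],np.float32)
(x,y),(w,h),a=cv2.minAreaRect(P);print("tray",round(x,1),round(y,1),"size",round(w),round(h),"ang",round(a,1),"N",len(uv))
E
python3 tray.py; python3 go.py 540 328 110 -0.16
```

```text
tray 495.9 330.4 size 129 189 ang 86.1 N 3489
[-0.0191, -0.165, 0.0054] [-0.0008, -0.0029, -0.0233]
[-0.0152, -0.1654, 0.0054] [-0.0008, -0.0029, -0.0233]
at [509.6  -2.8 120.5] [-3.14  -0.006 -0.207] F [ 0.1 -0.7 -0.6] open 0.238 grip 48.8 t 16.1 q6 1.77
```

```bash
python3 -m crank '[[-0.02,-0.15,0,0,0,-0.02,0.9],[-0.02,-0.15,0,0,0,-0.02,0.9],[-0.02,-0.15,0,0,0,-0.02,0.9],[-0.02,-0.15,0,0,0,-0.02,0.9],[-0.02,-0.15,0,0,0,-0.02,0.9]]' >/dev/null
python3 -m crank '[[-0.015,-0.151,0,0,0,-0.02,0.9],[-0.015,-0.151,0,0,0,-0.02,0.9],[-0.015,-0.151,0,0,0,-0.02,0.9],[-0.015,-0.151,0,0,0,-0.02,0.9],[-0.015,-0.151,0,0,0,-0.02,0.9]]'
python3 go.py 541.6 298.9 13 -0.16; python3 tray.py
```

```text
clock: 17.1
eef_pos: [531.4, 298.4, 116.7]
tcp_rot: [3.14, 0.001, -0.165]
contact_force: [-0.8, -0.4, -0.2]
opening: 0.234
grasp_force: 48.9
[0.0101, -0.0023, 0.1037] [0.0012, 0.0011, -0.0055]
at [531.4 298.4 116.7] [ 3.14e+00  1.00e-03 -1.65e-01] F [-0.8 -0.4 -0.2] open 0.234 grip 48.9 t 17.1 q6 2.25
tray 497.3 331.1 size 126 186 ang 86.0 N 2565
```

Still held. Lower, release and back off, then compute the next lane.

```bash
python3 -m crank '[[0.010,-0.002,0.04,0,0,-0.005,0.9],[0.010,-0.002,0.08,0,0,-0.005,0.9],[0.010,-0.002,0.1,0,0,-0.005,0.9],[0.010,-0.002,0.104,0,0,-0.005,0.9],[0.010,-0.002,0.104,0,0,-0.005,0.9]]'
python3 -m crank '[[0,0,0,0,0,0,0.7],[0,0,0,0,0,0,0.65],[0,0,-0.03,0,0,0,0.65],[0,0,-0.07,0,0,0,0.6],[0,0,-0.1,0,0,0,0.6]]' 30
python3 lane.py 8 50 50
```

```text
clock: 17.65
eef_pos: [541.2, 297.1, 14.0]
tcp_rot: [3.141, 0.002, -0.164]
contact_force: [-6.8, 2.9, 8.8]
opening: 0.232
grasp_force: 70.3
clock: 18.15
eef_pos: [542.3, 298.2, 115.2]
tcp_rot: [3.142, -0.0, -0.162]
contact_force: [0.5, 0.0, 0.0]
opening: 0.399
grasp_force: 0.0
[518.   45.3   0. ]
[0.0084, 0.1267, 0.0326] [0.0, -0.0002, 0.0213]
[0.0111, 0.1265, 0.0326] [0.0, -0.0002, 0.0213]
at [542.3 298.2 115.2] [ 3.142 -0.    -0.162] F [0.5 0.  0. ] open 0.399 grip 0.0 t 18.15 q6 2.23
```

```bash
python3 -m crank '[[0.0084,0.127,0,0,0,0.021,0.6],[0.0084,0.127,0,0,0,0.021,0.6],[0.0084,0.127,0,0,0,0.021,0.6],[0.0084,0.127,0,0,0,0.021,0.6],[0.0084,0.127,0,0,0,0.021,0.6]]' >/dev/null
python3 -m crank '[[0.011,0.1265,0,0,0,0.021,0.6],[0.011,0.1265,0.0,0,0,0.021,0.6],[0.011,0.1265,0.0,0,0,0.021,0.6],[0.011,0.1265,0.04,0,0,0.021,0.6],[0.011,0.1265,0.066,0,0,0.021,0.6]]' >/dev/null
python3 -m crank '[[0,0,0,0,0,0,0.6],[0,0,0,0,0,0,0.6]]'
python3 lane.py 8 50 18;python3 tray.py
```

```text
clock: 19.35
eef_pos: [517.9, 46.8, 47.6]
tcp_rot: [3.141, 0.001, -0.202]
contact_force: [0.4, 0.6, -0.2]
opening: 0.399
grasp_force: 0.0
[518.   45.3   0. ]
[0.0004, 0.0015, 0.0296] [0.0002, 0.0008, 0.0026]
at [517.9  46.8  47.6] [ 3.141e+00  1.000e-03 -2.020e-01] F [ 0.4  0.6 -0.2] open 0.399 grip 0.0 t 19.35 q6 1.86

tray 495.8 329.5 size 129 189 ang 85.4 N 3236
```

```bash
python3 -m crank '[[0,0.0015,0.01,0,0,0.003,0.6],[0,0.0015,0.02,0,0,0.003,0.6],[0,0.0015,0.027,0,0,0.003,0.6],[0,0.0015,0.0295,0,0,0.003,0.6],[0,0.0015,0.0295,0,0,0.003,0.6]]'
python3 -m crank '[[0,0,0,0,0,0,0.7],[0,0,0,0,0,0,0.8],[0,0,0,0,0,0,0.9],[0,0,0,0,0,0,0.9]]' 30;python3 -m crank '[[0,0,-0.01,0,0,0,0.9],[0,0,-0.03,0,0,0,0.9],[0,0,-0.06,0,0,0,0.9],[0,0,-0.1,0,0,0,0.9],[0,0,-0.1,0,0,0,0.9]]' 50
python3 go.py 547.7 354.7 120 -0.16
```

```text
clock: 19.9
eef_pos: [517.1, 44.7, 17.6]
tcp_rot: [3.141, 0.001, -0.206]
contact_force: [-0.1, -0.3, -0.0]
opening: 0.4
grasp_force: 0.0
clock: 20.3
eef_pos: [517.6, 44.7, 18.4]
tcp_rot: [3.142, -0.0, -0.206]
contact_force: [-0.6, -1.8, 3.5]
opening: 0.242
grasp_force: 29.7
clock: 20.8
eef_pos: [520.8, 45.1, 123.3]
tcp_rot: [-3.139, -0.008, -0.206]
contact_force: [0.7, -0.1, 0.9]
opening: 0.229
grasp_force: 48.9
[-0.0185, -0.1543, 0.0019] [-0.0012, -0.004, -0.0231]
[-0.015, -0.1546, 0.0018] [-0.0012, -0.004, -0.0231]
at [520.8  45.1 123.3] [-3.139 -0.008 -0.206] F [ 0.7 -0.1  0.9] open 0.229 grip 48.9 t 20.8 q6 1.86
```

```bash
python3 -m crank '[[-0.017,-0.1545,0,0,0,-0.023,0.9],[-0.017,-0.1545,0,0,0,-0.023,0.9],[-0.017,-0.1545,0,0,0,-0.023,0.9],[-0.017,-0.1545,0,0,0,-0.023,0.9],[-0.017,-0.1545,0,0,0,-0.023,0.9]]' >/dev/null
python3 -m crank '[[-0.0135,-0.1545,0,0,0,-0.023,0.9],[-0.0135,-0.1545,0,0,0,-0.023,0.9],[-0.0135,-0.1545,0,0,0,-0.023,0.9],[-0.0135,-0.1545,0,0,0,-0.023,0.9],[-0.0135,-0.1545,0.05,0,0,-0.023,0.9]]' 
python3 -m crank '[[0,0,0.02,0,0,0,0.9],[0,0,0.045,0,0,0,0.9],[0,0,0.045,0,0,0,0.9]]' 
python3 go.py 547.7 354.7 22 -0.16;python3 tray.py
```

```text
clock: 21.8
eef_pos: [551.9, 356.8, 73.4]
tcp_rot: [-3.134, -0.009, -0.159]
contact_force: [1.0, -1.4, -0.4]
opening: 0.228
grasp_force: 49.1
clock: 22.1
eef_pos: [545.8, 351.0, 20.5]
tcp_rot: [3.138, 0.004, -0.162]
contact_force: [0.2, -0.6, 0.4]
opening: 0.236
grasp_force: 69.2
[0.0013, -0.004, -0.0016] [0.0033, 0.0036, -0.0015]
at [545.8 351.   20.5] [ 3.138  0.004 -0.162] F [ 0.2 -0.6  0.4] open 0.236 grip 69.2 t 22.1 q6 2.3
tray 415.6 340.0 size 130 352 ang 84.5 N 2631
```

```bash
python3 -m crank '[[0,0,0,0,0,0,0.7],[0,0,0,0,0,0,0.65],[0,0,-0.03,0,0,0,0.65],[0,0,-0.07,0,0,0,0.6],[0,0,-0.09,0,0,0,0.6]]' 30
python3 lane.py 8 -50 115
```

```text
clock: 22.65
eef_pos: [548.8, 354.2, 116.8]
tcp_rot: [-3.139, -0.003, -0.161]
contact_force: [-1.1, 0.7, 0.4]
opening: 0.398
grasp_force: 0.0
[497.7 -52.6   0. ]
[0.0073, 0.2049, 0.0004] [-0.0014, -0.0015, 0.0222]
[0.0118, 0.2047, 0.0006] [-0.0014, -0.0015, 0.0222]
at [548.8 354.2 116.8] [-3.139e+00 -3.000e-03 -1.610e-01] F [-1.1  0.7  0.4] open 0.398 grip 0.0 t 22.65 q6 2.3
```

```bash
python3 -m crank '[[0.008,0.205,0,0,0,0.022,0.6],[0.008,0.205,0,0,0,0.022,0.6],[0.008,0.205,0,0,0,0.022,0.6],[0.008,0.205,0,0,0,0.022,0.6],[0.008,0.205,0,0,0,0.022,0.6]]' >/dev/null
python3 -m crank '[[0.012,0.205,0,0,0,0.022,0.6],[0.012,0.205,0,0,0,0.022,0.6],[0.012,0.205,0,0,0,0.022,0.6],[0.012,0.205,0,0,0,0.022,0.6],[0.012,0.205,0,0,0,0.022,0.6]]' >/dev/null
python3 -m crank '[[0,0,0.04,0,0,0,0.6],[0,0,0.065,0,0,0,0.6],[0,0,0.065,0,0,0,0.6]]'
python3 lane.py 8 -50 18; python3 tray.py
```

```text
clock: 23.95
eef_pos: [495.3, -53.1, 46.0]
tcp_rot: [3.141, 0.004, -0.204]
contact_force: [0.9, 0.2, 0.2]
opening: 0.396
grasp_force: 0.0
[497.7 -52.6   0. ]
[0.0023, -0.001, 0.028] [0.0003, 0.0044, 0.0005]
at [495.3 -53.1  46. ] [ 3.141  0.004 -0.204] F [0.9 0.2 0.2] open 0.396 grip 0.0 t 23.95 q6 1.67

tray 495.8 329.8 size 128 189 ang 85.3 N 3120
```

```bash
python3 -m crank '[[0,-0.001,0.01,0,0,0,0.6],[0,-0.001,0.02,0,0,0,0.6],[0,-0.001,0.027,0,0,0,0.6],[0,-0.001,0.03,0,0,0,0.6],[0,-0.001,0.03,0,0,0,0.6]]'
python3 -m crank '[[0,0,0,0,0,0,0.7],[0,0,0,0,0,0,0.8],[0,0,0,0,0,0,0.9],[0,0,0,0,0,0,0.9]]' 30;python3 -m crank '[[0,0,-0.01,0,0,0,0.9],[0,0,-0.03,0,0,0,0.9],[0,0,-0.06,0,0,0,0.9],[0,0,-0.1,0,0,0,0.9],[0,0,-0.1,0,0,0,0.9]]' 50
python3 go.py 508 331 120 -0.16
```

```text
clock: 24.5
eef_pos: [497.1, -52.5, 17.7]
tcp_rot: [3.142, 0.001, -0.204]
contact_force: [-0.2, 0.3, 0.7]
opening: 0.401
grasp_force: 0.0
clock: 24.9
eef_pos: [497.5, -52.8, 18.4]
tcp_rot: [3.141, -0.0, -0.204]
contact_force: [-1.9, -1.9, 4.8]
opening: 0.244
grasp_force: 29.7
clock: 25.4
eef_pos: [500.6, -52.8, 123.0]
tcp_rot: [-3.14, -0.008, -0.205]
contact_force: [0.1, -0.1, -0.2]
opening: 0.227
grasp_force: 49.0
[-0.0354, -0.1886, 0.0014] [-0.0005, -0.004, -0.0223]
[-0.0312, -0.1894, 0.0015] [-0.0005, -0.004, -0.0223]
at [500.6 -52.8 123. ] [-3.14  -0.008 -0.205] F [ 0.1 -0.1 -0.2] open 0.227 grip 49.0 t 25.4 q6 1.67
```

```bash
python3 -m crank '[[-0.034,-0.189,0,0,0,-0.022,0.9],[-0.034,-0.189,0,0,0,-0.022,0.9],[-0.034,-0.189,0,0,0,-0.022,0.9],[-0.034,-0.189,0,0,0,-0.022,0.9],[-0.034,-0.189,0,0,0,-0.022,0.9]]' >/dev/null
python3 -m crank '[[-0.03,-0.19,0,0,0,-0.022,0.9],[-0.03,-0.19,0,0,0,-0.022,0.9],[-0.03,-0.19,0,0,0,-0.022,0.9],[-0.03,-0.19,0,0,0,-0.022,0.9],[-0.03,-0.19,0,0,0,-0.022,0.9]]' 
python3 -m crank '[[0,0,0.04,0,0,0,0.9],[0,0,0.08,0,0,0,0.9],[0,0,0.096,0,0,0,0.9],[0,0,0.096,0,0,0,0.9]]'
python3 go.py 508 331 22 -0.16
python3 -m crank '[[0,0,0,0,0,0,0.7],[0,0,0,0,0,0,0.65],[0,0,-0.03,0,0,0,0.65],[0,0,-0.07,0,0,0,0.6],[0,0,-0.1,0,0,0,0.6]]' 30
python3 lane.py 23 -100 115
```

```text
clock: 26.4
eef_pos: [507.6, 336.2, 118.1]
tcp_rot: [-3.139, -0.001, -0.157]
contact_force: [0.4, -0.6, -0.6]
opening: 0.234
grasp_force: 49.1
clock: 26.8
eef_pos: [505.6, 329.8, 19.8]
tcp_rot: [3.138, 0.004, -0.161]
contact_force: [0.6, -0.2, -0.6]
opening: 0.234
grasp_force: 49.1
[0.0021, -0.0016, -0.0022] [0.0035, 0.0039, -0.0009]
at [505.6 329.8  19.8] [ 3.138  0.004 -0.161] F [ 0.6 -0.2 -0.6] open 0.234 grip 49.1 t 26.8 q6 2.31
clock: 27.3
eef_pos: [508.4, 332.2, 125.9]
tcp_rot: [-3.139, -0.003, -0.16]
contact_force: [-0.3, 0.1, -0.1]
opening: 0.406
grasp_force: 0.0
[ 502.2 -104.6    0. ]
[0.0318, 0.2161, 0.005] [-0.0013, -0.0013, 0.0223]
[0.0366, 0.2153, 0.0052] [-0.0013, -0.0013, 0.0223]
at [508.4 332.2 125.9] [-3.139e+00 -3.000e-03 -1.600e-01] F [-0.3  0.1 -0.1] open 0.406 grip 0.0 t 27.3 q6 2.31
```

```bash
python3 -m crank '[[0.032,0.216,0,0,0,0.022,0.68],[0.032,0.216,0,0,0,0.022,0.68],[0.032,0.216,0,0,0,0.022,0.68],[0.032,0.216,0,0,0,0.022,0.68],[0.032,0.216,0,0,0,0.022,0.68]]' >/dev/null
python3 -m crank '[[0.037,0.2155,0,0,0,0.022,0.68],[0.037,0.2155,0,0,0,0.022,0.68],[0.037,0.2155,0,0,0,0.022,0.68],[0.037,0.2155,0,0,0,0.022,0.68],[0.037,0.2155,0,0,0,0.022,0.68]]' >/dev/null
python3 -m crank '[[0,0,0.03,0,0,0,0.68],[0,0,0.05,0,0,0,0.68],[0,0,0.05,0,0,0,0.68],[0,0,0.05,0,0,0,0.68]]'
python3 lane.py 23 -100 18; python3 tray.py
```

```text
clock: 28.7
eef_pos: [502.4, -105.5, 73.4]
tcp_rot: [-3.142, -0.001, -0.204]
contact_force: [1.5, 0.2, -0.3]
opening: 0.319
grasp_force: 0.0
[ 502.2 -104.6    0. ]
[-0.0005, -0.0008, 0.0554] [-0.0, -0.0013, 0.0008]
at [ 502.4 -105.5   73.4] [-3.142e+00 -1.000e-03 -2.040e-01] F [ 1.5  0.2 -0.3] open 0.319 grip 0.0 t 28.7 q6 1.57

tray 495.6 329.5 size 128 189 ang 85.9 N 2877
```

```bash
python3 -m crank '[[0,-0.0008,0.02,0,0,0,0.68],[0,-0.0008,0.03,0,0,0,0.68],[0,-0.0008,0.038,0,0,0,0.68]]'
python3 -m crank '[[0,0,0.008,0,0,0,0.68],[0,0,0.014,0,0,0,0.68],[0,0,0.017,0,0,0,0.68],[0,0,0.017,0,0,0,0.68]]'
python3 -m crank '[[0,0,0,0,0,0,0.7],[0,0,0,0,0,0,0.8],[0,0,0,0,0,0,0.9],[0,0,0,0,0,0,0.9]]' 30;python3 -m crank '[[0,0,-0.01,0,0,0,0.9],[0,0,-0.03,0,0,0,0.9],[0,0,-0.06,0,0,0,0.9],[0,0,-0.1,0,0,0,0.9],[0,0,-0.1,0,0,0,0.9]]' 50
python3 go.py 478 306 120 -0.16
```

```text
clock: 29.05
eef_pos: [502.4, -104.4, 34.4]
tcp_rot: [3.142, -0.001, -0.204]
contact_force: [0.0, -0.2, 0.6]
opening: 0.317
grasp_force: 0.0
clock: 29.45
eef_pos: [501.7, -104.5, 16.8]
tcp_rot: [-3.142, 0.001, -0.204]
contact_force: [-0.1, -0.4, 0.2]
opening: 0.322
grasp_force: 0.0
clock: 29.85
eef_pos: [502.2, -104.6, 17.4]
tcp_rot: [3.142, -0.001, -0.204]
contact_force: [-0.4, -1.3, 5.3]
opening: 0.247
grasp_force: 29.7
clock: 30.35
eef_pos: [505.1, -105.2, 122.1]
tcp_rot: [-3.141, -0.008, -0.204]
contact_force: [0.3, 0.5, -0.6]
opening: 0.236
grasp_force: 48.8
[-0.055, -0.1986, 0.0006] [0.0, -0.004, -0.0222]
[-0.0506, -0.1997, 0.0008] [0.0, -0.004, -0.0222]
at [ 505.1 -105.2  122.1] [-3.141 -0.008 -0.204] F [ 0.3  0.5 -0.6] open 0.236 grip 48.8 t 30.35 q6 1.57
```

```bash
python3 -m crank '[[-0.0535,-0.199,0,0,0,-0.022,0.9],[-0.0535,-0.199,0,0,0,-0.022,0.9],[-0.0535,-0.199,0,0,0,-0.022,0.9],[-0.0535,-0.199,0,0,0,-0.022,0.9],[-0.0535,-0.199,0,0,0,-0.022,0.9]]' >/dev/null
python3 -m crank '[[-0.049,-0.2,0,0,0,-0.022,0.9],[-0.049,-0.2,0,0,0,-0.022,0.9],[-0.049,-0.2,0,0,0,-0.022,0.9],[-0.049,-0.2,0,0,0,-0.022,0.9],[-0.049,-0.2,0,0,0,-0.022,0.9]]' 
python3 go.py 478 306 22 -0.16
python3 tray.py
```

```text
clock: 31.35
eef_pos: [478.0, 311.3, 117.2]
tcp_rot: [-3.139, -0.001, -0.157]
contact_force: [-0.1, -0.5, -0.3]
opening: 0.234
grasp_force: 49.0
[0.0008, 0.0055, 0.0952] [-0.0022, -0.001, 0.0029]
at [478.  311.3 117.2] [-3.139e+00 -1.000e-03 -1.570e-01] F [-0.1 -0.5 -0.3] open 0.234 grip 49.0 t 31.35 q6 2.3
tray 496.5 331.0 size 126 188 ang 85.5 N 2623
```

```bash
python3 -m crank '[[0,0.001,0.04,0,0,0,0.9],[0,0.001,0.08,0,0,0,0.9],[0,0.001,0.096,0,0,0,0.9],[0,0.001,0.096,0,0,0,0.9]]'
python3 -m crank '[[0,0,0,0,0,0,0.7],[0,0,0,0,0,0,0.65],[0,0,-0.03,0,0,0,0.65],[0,0,-0.07,0,0,0,0.6],[0,0,-0.1,0,0,0,0.6]]' 30
python3 lane.py 23 100 75;python3 tray.py
```

```text
clock: 31.8
eef_pos: [476.0, 302.9, 18.5]
tcp_rot: [3.138, 0.004, -0.161]
contact_force: [0.2, 1.0, -0.0]
opening: 0.237
grasp_force: 49.0
clock: 32.3
eef_pos: [478.8, 306.0, 124.5]
tcp_rot: [-3.14, -0.002, -0.16]
contact_force: [0.2, 0.4, 0.3]
opening: 0.404
grasp_force: 0.0
[542.9  91.2   0. ]
[0.0975, 0.2019, 0.0493] [-0.0021, -0.0024, 0.0446]
at [478.8 306.  124.5] [-3.14e+00 -2.00e-03 -1.60e-01] F [0.2 0.4 0.3] open 0.404 grip 0.0 t 32.3 q6 2.3

tray 497.1 330.6 size 126 186 ang 85.5 N 2547
```

```bash
python3 -m crank '[[0.0975,0.202,0,0,0,0.045,0.68],[0.0975,0.202,0,0,0,0.045,0.68],[0.0975,0.202,0,0,0,0.045,0.68],[0.0975,0.202,0,0,0,0.045,0.68],[0.0975,0.202,0.03,0,0,0.045,0.68]]' >/dev/null
python3 -m crank '[[0,0,0.02,0,0,0,0.68],[0,0,0.02,0,0,0,0.68],[0,0,0.02,0,0,0,0.68]]'
python3 lane.py 23 100 18; python3 tray.py
```

```text
clock: 33.15
eef_pos: [542.1, 90.9, 72.1]
tcp_rot: [-3.141, -0.001, -0.205]
contact_force: [-0.2, 0.3, 0.3]
opening: 0.32
grasp_force: 0.0
[542.9  91.2   0. ]
[0.0006, -0.0005, 0.0541] [-0.0003, -0.0006, -0.0003]
at [542.1  90.9  72.1] [-3.141e+00 -1.000e-03 -2.050e-01] F [-0.2  0.3  0.3] open 0.32 grip 0.0 t 33.15 q6 1.94

tray 496.1 329.9 size 128 188 ang 85.1 N 2449
```

```bash
python3 -m crank '[[0,0,0.02,0,0,0,0.68],[0,0,0.03,0,0,0,0.68],[0,0,0.038,0,0,0,0.68]]'
python3 -m crank '[[0,0,0.008,0,0,0,0.68],[0,0,0.014,0,0,0,0.68],[0,0,0.016,0,0,0,0.68],[0,0,0.016,0,0,0,0.68]]'
python3 -m crank '[[0,0,0,0,0,0,0.7],[0,0,0,0,0,0,0.8],[0,0,0,0,0,0,0.9],[0,0,0,0,0,0,0.9]]' 30;python3 -m crank '[[0,0,-0.01,0,0,0,0.9],[0,0,-0.03,0,0,0,0.9],[0,0,-0.06,0,0,0,0.9],[0,0,-0.1,0,0,0,0.9],[0,0,-0.1,0,0,0,0.9]]' 50
python3 go.py 484 360 120 -0.16
```

```text
clock: 33.5
eef_pos: [542.0, 91.4, 33.3]
tcp_rot: [-3.141, -0.001, -0.204]
contact_force: [0.0, 0.1, -0.1]
opening: 0.32
grasp_force: 0.0
clock: 33.9
eef_pos: [541.7, 90.8, 16.9]
tcp_rot: [3.141, 0.0, -0.205]
contact_force: [0.2, -0.6, -0.4]
opening: 0.318
grasp_force: 0.0
clock: 34.3
eef_pos: [542.1, 90.8, 17.5]
tcp_rot: [-3.141, -0.001, -0.205]
contact_force: [-0.7, -0.3, 4.7]
opening: 0.247
grasp_force: 29.7
clock: 34.8
eef_pos: [545.0, 91.3, 122.3]
tcp_rot: [-3.139, -0.008, -0.205]
contact_force: [0.6, 0.3, -0.1]
opening: 0.233
grasp_force: 48.8
[-0.0573, -0.1253, 0.0011] [-0.0014, -0.0038, -0.0226]
[-0.0544, -0.1266, 0.0011] [-0.0014, -0.0038, -0.0226]
at [545.   91.3 122.3] [-3.139 -0.008 -0.205] F [ 0.6  0.3 -0.1] open 0.233 grip 48.8 t 34.8 q6 1.94
```

```bash
python3 -m crank '[[-0.056,-0.125,0,0,0,-0.022,0.9],[-0.056,-0.125,0,0,0,-0.022,0.9],[-0.056,-0.125,0,0,0,-0.022,0.9],[-0.056,-0.125,0,0,0,-0.022,0.9],[-0.056,-0.125,0,0,0,-0.022,0.9]]' >/dev/null
python3 -m crank '[[-0.053,-0.127,0,0,0,-0.022,0.9],[-0.053,-0.127,0,0,0,-0.022,0.9],[-0.053,-0.127,0,0,0,-0.022,0.9],[-0.053,-0.127,0,0,0,-0.022,0.9],[-0.053,-0.127,0,0,0,-0.022,0.9]]' 
python3 go.py 484 360 22 -0.16
python3 tray.py
```

```text
clock: 35.8
eef_pos: [483.5, 358.3, 116.7]
tcp_rot: [3.141, 0.0, -0.161]
contact_force: [0.3, -1.3, -0.3]
opening: 0.237
grasp_force: 49.0
[0.0002, -0.0018, 0.0947] [0.001, 0.0004, -0.0006]
at [483.5 358.3 116.7] [ 3.141  0.    -0.161] F [ 0.3 -1.3 -0.3] open 0.237 grip 49.0 t 35.8 q6 2.37
tray 496.2 330.8 size 126 188 ang 85.6 N 2397
```

```bash
python3 -m crank '[[0,-0.001,0.04,0,0,0,0.9],[0,-0.001,0.08,0,0,0,0.9],[0,-0.001,0.096,0,0,0,0.9],[0,-0.001,0.096,0,0,0,0.9]]'
python3 -m crank '[[0,0,0,0,0,0,0.7],[0,0,0,0,0,0,0.65],[0,0,-0.03,0,0,0,0.65],[0,0,-0.07,0,0,0,0.6],[0,0,-0.14,0,0,0,0.6]]' 30
python3 - <<'E'
from h import *
print(pose(500,-2,-.205,[(95,-20,0),(132,0,0),(132,-80,0)]).round(1))
E
python3 go.py 589 -41 140 1.366
```

```text
clock: 36.25
eef_pos: [482.6, 357.5, 19.0]
tcp_rot: [3.138, 0.003, -0.163]
contact_force: [-0.4, 0.0, 0.1]
opening: 0.23
grasp_force: 49.0
clock: 36.75
eef_pos: [483.3, 359.7, 142.9]
tcp_rot: [3.141, 0.0, -0.161]
contact_force: [0.4, 0.7, -0.1]
opening: 0.399
grasp_force: 0.0
[[ 588.9  -40.9    0. ]
 [ 629.2  -28.9    0. ]
 [ 613.  -107.2    0. ]]
[0.0562, 0.1262, 0.001] [0.0, 0.0002, -0.5091]
[-0.0124, 0.1376, 0.001] [0.0, 0.0002, -0.5091]
[-0.0779, 0.1141, 0.001] [0.0, 0.0002, -0.5091]
at [483.3 359.7 142.9] [ 3.141  0.    -0.161] F [ 0.4  0.7 -0.1] open 0.399 grip 0.0 t 36.75 q6 2.37
```

```bash
python3 -m crank '[[0.056,0.126,0,0,0,-0.51,0.6],[0.056,0.126,0,0,0,-0.51,0.6],[0.056,0.126,0,0,0,-0.51,0.6],[0.056,0.126,0,0,0,-0.51,0.6],[0.056,0.126,0,0,0,-0.51,0.6]]' >/dev/null
python3 -m crank '[[-0.012,0.138,0,0,0,-0.51,0.6],[-0.012,0.138,0,0,0,-0.51,0.6],[-0.012,0.138,0,0,0,-0.51,0.6],[-0.012,0.138,0,0,0,-0.51,0.6],[-0.012,0.138,0,0,0,-0.51,0.6]]' >/dev/null
python3 -m crank '[[-0.078,0.114,0,0,0,-0.51,0.6],[-0.078,0.114,0,0,0,-0.51,0.6],[-0.078,0.114,0,0,0,-0.51,0.6],[-0.078,0.114,0,0,0,-0.51,0.6],[-0.078,0.114,0,0,0,-0.51,0.6]]' >/dev/null
python3 -m crank '[[0,0,0,0,0,0,0.6],[0,0,0,0,0,0,0.6]]'
python3 - <<'E'
from h import *
f=cams.grab_frame("wrist");import pickle;pickle.dump(f,open("w7.pkl","wb"))
c=proj(f,pose(500,-2,-.205,(85,42,24)))[0];print(c)
s=cams.grab_frame("scene");pickle.dump(s,open("s7.pkl","wb"))
u,v=int(c[0])-60,int(c[1])-60
a=f["image"][max(v,0):v+120,u:u+120];b=s["image"][220:320,390:490]
print(max(v,0),u)
m=np.zeros((600,800,3),np.uint8);a=cv2.resize(a,None,fx=4.5,fy=4.5,interpolation=cv2.INTER_CUBIC);m[:a.shape[0],:540]=a;m[:260,540:]=cv2.resize(b,(260,260));
cv2.imwrite("pics/m2.png",m[:,:,::-1])
E
```

```text
clock: 38.45
eef_pos: [589.9, -39.1, 141.3]
tcp_rot: [3.141, -0.0, 1.367]
contact_force: [-0.3, 0.8, -0.0]
opening: 0.398
grasp_force: 0.0
[266.30469287 125.18995087]
65 206
```

View pics/m2.png

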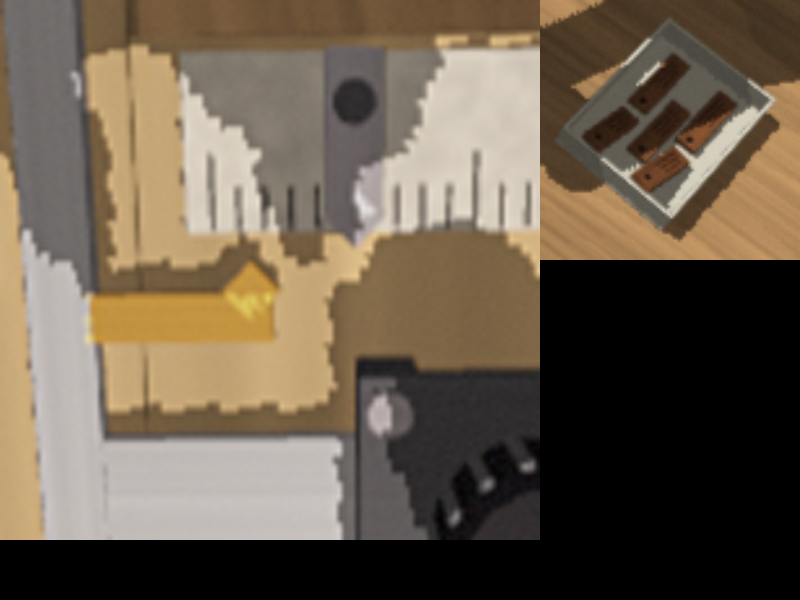

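All five tags are flat in the tray. The pointer tip is at crop (251,262) and the marker tip at (356,243).

```bash
python3 - <<'E'
from h import *
import pickle
f=pickle.load(open("w7.pkl","rb"))
def J(x,y,z):
    p=onz(f,206+(x+.5)/4.5-.5,65+(y+.5)/4.5-.5,z);c,s=np.cos(-.205),np.sin(-.205);d=p[:2]-[500,-2];return np.array([c*d[0]+s*d[1],-s*d[0]+c*d[1]])
p=J(251,262,27.5);m=J(356,243,21);print("pointer",p.round(1),"marker",m.round(1),"dx",(m-p)[0].round(2))
print("tick 5mm check", J(211,215,20).round(1),J(474,215,20).round(1))
E
python3 go.py 629.2 -28.9 115 0.6
```

```text
pointer [81.  44.2] marker [100.9  47.4] dx 19.91
tick 5mm check [73.  52.4] [123.5  52.6]
[0.0091, 0.0182, 0.0131] [-0.0, -0.0001, 0.3842]
[0.0152, 0.0135, 0.0131] [-0.0, -0.0001, 0.3842]
at [589.9 -39.4 141.2] [ 3.142 -0.     1.368] F [-0.8  0.1 -0.2] open 0.399 grip 0.0 t 38.55 q6 0.13
```

```bash
python3 -m crank '[[0.009,0.018,0.006,0,0,0.1,0.35],[0.009,0.018,0.013,0,0,0.2,0.35],[0.009,0.018,0.013,0,0,0.3,0.35],[0.009,0.018,0.013,0,0,0.384,0.35],[0.009,0.018,0.013,0,0,0.384,0.35]]' >/dev/null
python3 -m crank '[[0.015,0.0135,0.006,0,0,0.1,0.35],[0.015,0.0135,0.013,0,0,0.2,0.35],[0.015,0.0135,0.013,0,0,0.3,0.35],[0.015,0.0135,0.013,0,0,0.384,0.35],[0.015,0.0135,0.013,0,0,0.384,0.35]]' >/dev/null
python3 go.py 629.2 -28.9 62 0.6
python3 - <<'E'
from h import *
f=cams.grab_frame("wrist")
im=f["image"];m=np.zeros((600,800,3),np.uint8)
print(proj(f,pose(500,-2,-.205,[(132,0,86),(132,-80,81)])).round(1))
s=cams.grab_frame("scene")["image"]
m=np.hstack([cv2.resize(im,(500,375)),cv2.resize(s[150:250,240:340],(300,375))]);cv2.imwrite("pics/m3.png",m[:,:,::-1])
E
```

```text
[0.0008, -0.0007, 0.0531] [-0.0, 0.0, 0.0017]
at [628.9 -29.9 115.1] [-3.142  0.     0.602] F [ 1.  -0.8  0.4] open 0.648 grip 0.0 t 39.55 q6 0.92
[[277.5 230. ]
 [354.2 300.7]]
```

```bash
python3 -m crank '[[0.0008,-0.0007,0.015,0,0,0,0.35],[0.0008,-0.0007,0.03,0,0,0,0.35],[0.0008,-0.0007,0.045,0,0,0,0.35],[0.0008,-0.0007,0.053,0,0,0,0.35],[0.0008,-0.0007,0.053,0,0,0,0.35]]'
python3 -m crank '[[0,0,0,0,0,0,0.45],[0,0,0,0,0,0,0.55],[0,0,0,0,0,0,0.65],[0,0,0,0,0,0,0.65]]' 25
python3 go.py 629.2 -28.9 62 0.6
```

```text
clock: 40.15
eef_pos: [627.9, -29.3, 59.9]
tcp_rot: [-3.14, 0.003, 0.601]
contact_force: [0.3, 0.4, 0.2]
opening: 0.646
grasp_force: 0.0
clock: 40.55
eef_pos: [629.1, -28.6, 63.0]
tcp_rot: [-3.141, -0.001, 0.6]
contact_force: [-2.9, 4.7, 3.4]
opening: 0.411
grasp_force: 25.2
[-0.0001, 0.0003, 0.001] [-0.0008, -0.0007, 0.0005]
at [629.1 -28.6  63. ] [-3.141e+00 -1.000e-03  6.000e-01] F [-2.9  4.7  3.4] open 0.411 grip 25.2 t 40.55 q6 0.92
```

```bash
for k in 1; do python3 -m crank '[[0,0,0,0,0,-0.13,0.7],[0,0,0,0,0,-0.26,0.7],[0,0,0,0,0,-0.39,0.7],[0,0,0,0,0,-0.52,0.7],[0,0,0,0,0,-0.65,0.7]]' 45; done
python3 go.py 629.2 -28.9 62 0.6 | tail -1
```

```text
clock: 41.05
eef_pos: [628.6, -28.2, 63.1]
tcp_rot: [-3.14, -0.001, 1.256]
contact_force: [-5.1, 5.7, 5.4]
opening: 0.401
grasp_force: 44.5
at [628.6 -28.2  63.1] [-3.140e+00 -1.000e-03  1.256e+00] F [-5.1  5.7  5.4] open 0.401 grip 44.5 t 41.05 q6 0.27
```

```bash
python3 -m crank '[[0,0,0,0,0,-0.13,0.7],[0,0,0,0,0,-0.26,0.7],[0,0,0,0,0,-0.39,0.7],[0,0,0,0,0,-0.52,0.7],[0,0,0,0,0,-0.65,0.7]]' >/dev/null
python3 -m crank '[[0,0,0,0,0,-0.13,0.7],[0,0,0,0,0,-0.26,0.7],[0,0,0,0,0,-0.39,0.7],[0,0,0,0,0,-0.52,0.7],[0,0,0,0,0,-0.66,0.7]]'
python3 -m crank '[[0,0,0,0,0,0,0.7],[0,0,0,0,0,0,0.7]]'
python3 -m crank '[[0,0,0,0,0,0,0.5],[0,0,0,0,0,0,0.35],[0,0,0,0,0,0,0.35],[0,0,-0.03,0,0,0,0.35],[0,0,-0.07,0,0,0,0.35]]'
python3 go.py 593 -41 140 1.366
```

```text
clock: 42.05
eef_pos: [627.5, -28.6, 63.0]
tcp_rot: [-3.141, -0.003, 2.566]
contact_force: [-8.6, 3.4, 9.5]
opening: 0.398
grasp_force: 44.9
clock: 42.25
eef_pos: [627.5, -28.6, 63.0]
tcp_rot: [-3.141, -0.003, 2.561]
contact_force: [-10.0, 4.1, 9.3]
opening: 0.4
grasp_force: 44.8
clock: 42.75
eef_pos: [627.8, -29.4, 130.9]
tcp_rot: [-3.14, -0.003, 2.561]
contact_force: [0.7, 0.0, -0.7]
opening: 0.648
grasp_force: 0.0
[0.0114, -0.0144, -0.0045] [-0.0019, -0.0009, 0.5973]
[0.0013, -0.0183, -0.0045] [-0.0019, -0.0009, 0.5973]
at [627.8 -29.4 130.9] [-3.140e+00 -3.000e-03  2.561e+00] F [ 0.7  0.  -0.7] open 0.648 grip 0.0 t 42.75 q6 -1.04
```

```bash
python3 -m crank '[[0.0114,-0.0144,-0.0045,0,0,0.15,0.6],[0.0114,-0.0144,-0.0045,0,0,0.3,0.6],[0.0114,-0.0144,-0.0045,0,0,0.45,0.6],[0.0114,-0.0144,-0.0045,0,0,0.597,0.6],[0.0114,-0.0144,-0.0045,0,0,0.597,0.6]]' >/dev/null
python3 -m crank '[[0.0013,-0.0183,-0.0045,0,0,0.15,0.6],[0.0013,-0.0183,-0.0045,0,0,0.3,0.6],[0.0013,-0.0183,-0.0045,0,0,0.45,0.6],[0.0013,-0.0183,-0.0045,0,0,0.597,0.6],[0.0013,-0.0183,-0.0045,0,0,0.597,0.6]]' >/dev/null
python3 -m crank '[[0,0,0,0,0,0,0.6],[0,0,0,0,0,0,0.6]]'
cat > ptr.py <<'E'
from h import *
import pickle
def rect(f,z,x0=60,x1=125,y0=25,y1=60,k=10):
    q=np.array([(x0,y1,z),(x1,y1,z),(x1,y0,z),(x0,y0,z)],float)
    H=cv2.getPerspectiveTransform(proj(f,pose(500,-2,-.205,q)).astype(np.float32),np.float32([[0,0],[(x1-x0)*k,0],[(x1-x0)*k,(y1-y0)*k],[0,(y1-y0)*k]]))
    return cv2.warpPerspective(f["image"],H,((x1-x0)*k,(y1-y0)*k),flags=cv2.INTER_CUBIC)
def tip(f):
    a=rect(f,27.5).astype(int);m=((a[...,0]-a[...,2]>100)&(a[...,0]>120)).astype(np.uint8)
    n,l,st,c=cv2.connectedComponentsWithStats(m);i=1+st[1:,4].argmax();m=l==i
    v=np.argwhere(m.any(1))[0,0];out=[]
    for dv in(5,15,25):
        u=np.argwhere(m[v+dv])[:,0];out.append(round(60+u.mean()/10,2))
    return st[i],"tip y",60-v/10,"x mid at rows",out,"right end",60+np.argwhere(m.any(0))[-1,0]/10
if __name__=="__main__":
    print(tip(pickle.load(open("w7.pkl","rb"))))
    f=cams.grab_frame("wrist");pickle.dump(f,open("w8.pkl","wb"));print(tip(f))
    a=rect(f,27.5);b=rect(f,21);cv2.imwrite("pics/r8.png",np.vstack([a,b])[:,:,::-1])
E
python3 ptr.py
```

```text
clock: 43.95
eef_pos: [594.4, -41.0, 141.1]
tcp_rot: [3.142, 0.0, 1.372]
contact_force: [-0.6, -0.3, 0.4]
opening: 0.398
grasp_force: 0.0
(array([    0,   160,   262,   150, 26518], dtype=int32), 'tip y', np.float64(44.0), 'x mid at rows', [np.float64(80.9), np.float64(81.0), np.float64(81.0)], 'right end', np.float64(86.1))
(array([  100,   179,   352,   132, 28807], dtype=int32), 'tip y', np.float64(42.1), 'x mid at rows', [np.float64(101.8), np.float64(102.1), np.float64(102.6)], 'right end', np.float64(105.1))
```

Run:
```python
from h import *
import pickle
f=pickle.load(open("w8.pkl","rb"));c=proj(f,pose(500,-2,-.205,(98,44,24)))[0];u,v=int(c[0])-40,int(c[1])-30;print(u,v)
cv2.imwrite("pics/v8.png",cv2.resize(f["image"][v:v+60,u:u+80,::-1],None,fx=10,fy=10,interpolation=cv2.INTER_CUBIC))
```

```text
236 91
```

View pics/v8.png

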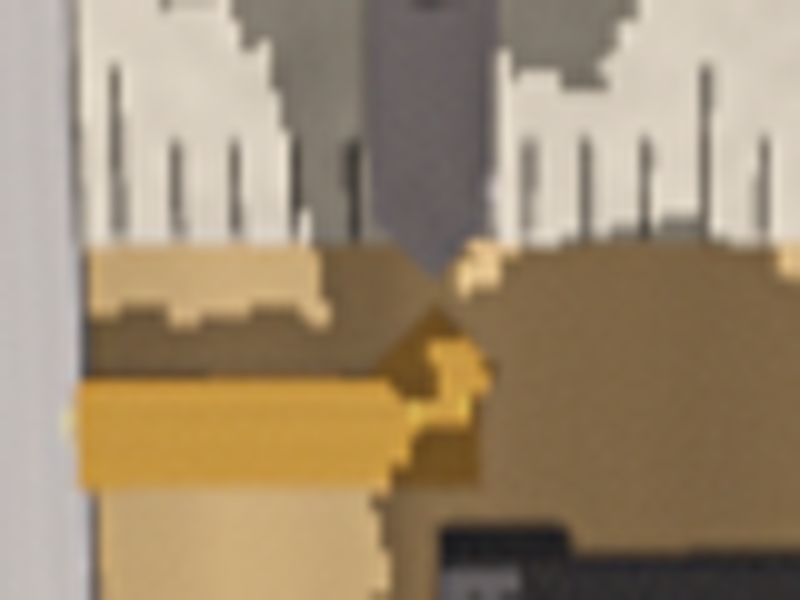

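The pointer tip is at (435,308) and the marker tip at (433,278) in the crop, so they look lined up. I'll correct for parallax.

```bash
python3 - <<'E'
from h import *
import pickle
f=pickle.load(open("w8.pkl","rb"))
def J(x,y,z):
    p=onz(f,236+(x+.5)/10-.5,91+(y+.5)/10-.5,z);c,s=np.cos(-.205),np.sin(-.205);d=p[:2]-[500,-2];return np.array([c*d[0]+s*d[1],-s*d[0]+c*d[1]])
print(J(435,308,27.5).round(2),J(433,278,21).round(2)); print(f["position"],J(435,308,27.5)-J(435,308,21))
print(J(116,200,20)-J(706,200,20))
E
python3 go.py 613 -107.2 115 2.6
```

```text
[100.54  44.55] [100.36  46.64]
[610.53928479  38.43395898 289.85615067] [-0.01349901  0.43445452]
[-50.8552741   -0.37661783]
[-0.0306, 0.0157, 0.013] [0.0, -0.0, -0.6147]
[-0.0341, -0.0048, 0.013] [0.0, -0.0, -0.6147]
at [594.4 -40.9 141.1] [ 3.142 -0.     1.371] F [ 0.1  0.4 -0.3] open 0.396 grip 0.0 t 44.0 q6 0.13
```

Lined up to within 0.2 mm. Next is the gib screw: start at yaw 3.7 so the full clockwise sweep fits within q6's range.

```bash
sed -i 's/w=(A.inv()\*B).as_rotvec()/w=(A.inv()*B).as_rotvec(); w=np.array([w[0],w[1],w[2]+(float(sys.argv[5]) if len(sys.argv)>5 else 0)])/' go.py
python3 -m crank '[[-0.031,0.016,0,0,0,-0.15,0.55],[-0.031,0.016,0,0,0,-0.3,0.55],[-0.031,0.016,0,0,0,-0.45,0.55],[-0.031,0.016,0,0,0,-0.6,0.55],[-0.031,0.016,0,0,0,-0.615,0.55]]' >/dev/null
python3 -m crank '[[-0.034,-0.005,0,0,0,-0.15,0.55],[-0.034,-0.005,0,0,0,-0.3,0.55],[-0.034,-0.005,0,0,0,-0.45,0.55],[-0.034,-0.005,0,0,0,-0.6,0.55],[-0.034,-0.005,0,0,0,-0.615,0.55]]' >/dev/null
python3 -m crank '[[0,0,0,0,0,-0.14,0.55],[0,0,0,0,0,-0.28,0.55],[0,0,0,0,0,-0.42,0.55],[0,0,0,0,0,-0.55,0.55],[0,0,0,0,0,-0.55,0.55]]' >/dev/null
python3 -m crank '[[0,0,0,0,0,-0.14,0.55],[0,0,0,0,0,-0.28,0.55],[0,0,0,0,0,-0.42,0.55],[0,0,0,0,0,-0.55,0.55],[0,0,0,0,0,-0.55,0.55]]'
python3 go.py 613 -107.2 61 -2.583
```

```text
clock: 46.0
eef_pos: [612.8, -107.6, 141.1]
tcp_rot: [3.142, 0.0, -2.591]
contact_force: [-0.0, 0.4, 0.4]
opening: 0.452
grasp_force: 0.0
[-0.0004, 0.0002, 0.0801] [0.0, 0.0, -0.008]
at [ 612.8 -107.6  141.1] [ 3.142  0.    -2.591] F [-0.   0.4  0.4] open 0.452 grip 0.0 t 46.0 q6 -2.3
```

```bash
python3 -m crank '[[0,0,0.02,0,0,0,0.55],[0,0,0.04,0,0,0,0.55],[0,0,0.06,0,0,0,0.55],[0,0,0.075,0,0,0,0.55],[0,0,0.08,0,0,0,0.55]]'
python3 -m crank '[[0,0,0,0,0,0,0.6],[0,0,0,0,0,0,0.7],[0,0,0,0,0,0,0.85],[0,0,0,0,0,0,0.9]]' 25
python3 -m crank '[[0,0,0,0,0,0.05,0.9],[0,0,0,0,0,0.1,0.9]]' 40
cat > st.py <<'E'
from h import *
s=r.sense();print("yaw",s["tcp_rot"][2].round(3),"q6",s["qpos"][5].round(3),"tq",s["wrist_torque"].round(3),"F",s["contact_force"].round(1),"eff6",s["joint_efforts"][5].round(3),s["eef_pos"].round(1))
E
python3 st.py
```

```text
clock: 46.5
eef_pos: [611.8, -107.5, 59.4]
tcp_rot: [3.14, -0.002, -2.591]
contact_force: [0.8, -0.1, -0.3]
opening: 0.451
grasp_force: 0.0
clock: 46.9
eef_pos: [613.2, -107.5, 62.1]
tcp_rot: [-3.141, 0.001, -2.587]
contact_force: [-1.5, 2.9, 5.0]
opening: 0.242
grasp_force: 24.8
clock: 47.1
eef_pos: [613.2, -107.5, 62.1]
tcp_rot: [-3.141, 0.001, -2.689]
contact_force: [-1.7, 2.3, 5.7]
opening: 0.232
grasp_force: 39.0
yaw -2.689 q6 -2.2 tq [0.43  0.33  0.008] F [-1.7  2.3  5.7] eff6 -0.846 [ 613.2 -107.5   62.1]
```

```bash
python3 -m crank '[[0,0,0,0,0,0.1,0.9],[0,0,0,0,0,0.2,0.9],[0,0,0,0,0,0.3,0.9],[0,0,0,0,0,0.4,0.9],[0,0,0,0,0,0.5,0.9]]' >/dev/null; python3 st.py
python3 -m crank '[[0,0,0,0,0,0.1,0.9],[0,0,0,0,0,0.2,0.9],[0,0,0,0,0,0.3,0.9],[0,0,0,0,0,0.4,0.9],[0,0,0,0,0,0.4,0.9]]' >/dev/null; python3 st.py
```

```text
yaw 3.092 q6 -1.698 tq [0.265 0.285 0.033] F [-2.4  1.8  5.4] eff6 -1.609 [ 613.3 -107.7   62.2]
yaw 2.693 q6 -1.299 tq [ 0.101  0.353 -0.045] F [-1.4  1.   5.9] eff6 1.227 [ 613.2 -107.8   62.1]
```

```bash
python3 -m crank '[[0,0,0,0,0,0.1,0.9],[0,0,0,0,0,0.2,0.9],[0,0,0,0,0,0.3,0.9],[0,0,0,0,0,0.3,0.9]]' >/dev/null; python3 st.py
python3 -m crank '[[0,0,0,0,0,0.1,0.9],[0,0,0,0,0,0.2,0.9],[0,0,0,0,0,0.3,0.9],[0,0,0,0,0,0.3,0.9]]' >/dev/null; python3 st.py
```

```text
yaw 2.393 q6 -0.999 tq [ 0.076  0.377 -0.079] F [-1.2  0.7  5.9] eff6 1.227 [ 613.1 -107.9   62.1]
yaw 2.094 q6 -0.699 tq [0.035 0.441 0.344] F [-2.7 -0.1  5.6] eff6 1.615 [ 613.1 -108.    62.1]
```

```bash
python3 -m crank '[[0,0,0,0,0,0.1,0.9],[0,0,0,0,0,0.2,0.9],[0,0,0,0,0,0.3,0.9],[0,0,0,0,0,0.3,0.9]]' >/dev/null; python3 st.py
```

```text
yaw 1.795 q6 -0.399 tq [-1.351  0.324  0.422] F [-1.2 -8.4  4.3] eff6 1.729 [ 613.3 -109.5   62.1]
```

Torque jumped to 0.34–0.42 N·m with slip between yaw 2.39 and 2.09, so the screw seems to have bottomed. I'll regrip centred and confirm with a small turn in.

```bash
python3 -m crank '[[0,0,0,0,0,0,0.7],[0,0,0,0,0,0,0.6],[0,0,0,0,0,0,0.6]]' >/dev/null; python3 go.py 613.1 -107.4 62 1.8
python3 -m crank '[[0.001,0,0,0,0,0,0.7],[0.001,0,0,0,0,0,0.8],[0.001,0,0,0,0,0,0.9],[0.001,0,0,0,0,0,0.9]]' 40 >/dev/null;python3 st.py
python3 -m crank '[[0,0,0,0,0,0.05,0.9],[0,0,0,0,0,0.05,0.9]]' >/dev/null;python3 st.py
python3 -m crank '[[0,0,0,0,0,0.05,0.9],[0,0,0,0,0,0.05,0.9]]' >/dev/null;python3 st.py
python3 -m crank '[[0,0,0,0,0,0.08,0.9],[0,0,0,0,0,0.08,0.9]]' >/dev/null;python3 st.py
```

```text
[0.0001, 0.0002, -0.0008] [0.0004, -0.0, -0.0033]
at [ 612.9 -107.6   61.2] [ 3.141 -0.     1.797] F [-0.  -0.9 -0.2] open 0.399 grip 0.0 t 49.6 q6 -0.4
yaw 1.797 q6 -0.401 tq [0.277 0.223 0.013] F [-1.6  1.8  4.2] eff6 0.016 [ 612.6 -106.5   61.3]
yaw 1.747 q6 -0.351 tq [0.411 0.22  0.427] F [-1.5  2.5  3.1] eff6 1.106 [ 612.6 -106.5   61.3]
yaw 1.698 q6 -0.301 tq [-0.148  0.08   0.228] F [-1.2 -0.7  3.6] eff6 0.879 [ 612.8 -107.    61.3]
yaw 1.618 q6 -0.222 tq [0.456 0.06  0.396] F [0.2 1.9 4.7] eff6 1.441 [ 612.8 -106.5   61.3]
```

Confirmed: it bottoms hard. Release, regrip torque-free and back off 1.57 rad.

```bash
python3 -m crank '[[0,0,0,0,0,0,0.7],[0,0,0,0,0,0,0.6],[0,0,0,0,0,0,0.6]]' >/dev/null; python3 go.py 613.1 -107.4 62 1.62|tail -1
python3 -m crank '[[0,0,0,0,0,0,0.7],[0,0,0,0,0,0,0.8],[0,0,0,0,0,0,0.9],[0,0,0,0,0,0,0.9]]' 45 >/dev/null;python3 st.py
python3 -m crank '[[0,0,0,0,0,-0.1,0.9],[0,0,0,0,0,-0.2,0.9],[0,0,0,0,0,-0.3,0.9],[0,0,0,0,0,-0.4,0.9],[0,0,0,0,0,-0.5,0.9]]' >/dev/null;python3 st.py
python3 -m crank '[[0,0,0,0,0,-0.1,0.9],[0,0,0,0,0,-0.2,0.9],[0,0,0,0,0,-0.3,0.9],[0,0,0,0,0,-0.4,0.9],[0,0,0,0,0,-0.5,0.9]]' >/dev/null;python3 st.py
python3 -m crank '[[0,0,0,0,0,-0.12,0.9],[0,0,0,0,0,-0.25,0.9],[0,0,0,0,0,-0.38,0.9],[0,0,0,0,0,-0.48,0.9],[0,0,0,0,0,-0.48,0.9]]' >/dev/null;python3 st.py
```

```text
at [ 612.3 -106.8   60.8] [-3.141 -0.     1.618] F [ 0.1 -0.2  0.5] open 0.399 grip 0.0 t 50.9 q6 -0.22
yaw 1.617 q6 -0.221 tq [-0.016 -0.109 -0.044] F [-0.2 -0.3  1.5] eff6 0.009 [ 612.7 -106.7   61.2]
yaw 2.121 q6 -0.725 tq [-0.139  0.049  0.015] F [-1.1 -0.6  3.4] eff6 1.608 [ 612.4 -106.9   61.2]
yaw 2.621 q6 -1.225 tq [-0.463  0.333 -0.038] F [-1.7 -2.1  2.8] eff6 1.606 [ 612.1 -107.1   61.2]
yaw 3.099 q6 -1.702 tq [-0.82   0.431 -0.022] F [-3.1 -4.6  3. ] eff6 -1.537 [ 612.  -107.4   61.2]
```

```bash
python3 -m crank '[[0,0,0,0,0,-0.089,0.9],[0,0,0,0,0,-0.089,0.9],[0,0,0,0,0,-0.089,0.9]]';python3 st.py
```

```text
clock: 53.1
eef_pos: [612.1, -107.5, 61.2]
tcp_rot: [-3.141, -0.001, -3.1]
contact_force: [-3.1, -5.2, 3.7]
opening: 0.23
grasp_force: 44.3
yaw -3.1 q6 -1.787 tq [-0.894  0.463  0.017] F [-3.1 -5.2  3.7] eff6 -0.065 [ 612.1 -107.5   61.2]
```

```bash
python3 -m crank '[[0,0,0,0,0,0,0.75],[0,0,0,0,0,0,0.6],[0,0,0,0,0,0,0.55],[0,0,-0.03,0,0,0,0.55],[0,0,-0.08,0,0,0,0.55]]'
python3 -m crank '[[0,0,0,0,0,0.15,0.6],[0,0,0,0,0,0.3,0.6],[0,0,0,0,0,0.45,0.6],[0,0,0,0,0,0.6,0.6],[0,0,0,0,0,0.6,0.6]]' >/dev/null
python3 go.py 593 -41 140 1.371
```

```text
clock: 53.6
eef_pos: [610.1, -105.9, 138.6]
tcp_rot: [3.14, -0.007, -3.098]
contact_force: [0.7, -0.5, 0.6]
opening: 0.452
grasp_force: 0.0
[0.0256, 0.0226, 0.0005] [0.0, -0.0002, 0.6058]
[0.0339, 0.004, 0.0005] [0.0, -0.0002, 0.6058]
at [ 612.5 -106.4  141. ] [ 3.141 -0.     2.583] F [ 0.2 -0.5  0.4] open 0.398 grip 0.0 t 54.1 q6 -1.19
```

```bash
python3 -m crank '[[0.0256,0.0226,0,0,0,0.15,0.6],[0.0256,0.0226,0,0,0,0.3,0.6],[0.0256,0.0226,0,0,0,0.45,0.6],[0.0256,0.0226,0,0,0,0.606,0.6],[0.0256,0.0226,0,0,0,0.606,0.6]]' >/dev/null
python3 -m crank '[[0.034,0.004,0,0,0,0.15,0.6],[0.034,0.004,0,0,0,0.3,0.6],[0.034,0.004,0,0,0,0.45,0.6],[0.034,0.004,0,0,0,0.606,0.6],[0.034,0.004,0,0,0,0.606,0.6]]' >/dev/null
python3 -m crank '[[0,0,0,0,0,0,0.6],[0,0,0,0,0,0,0.6]]'
cp w8.pkl w7.pkl; python3 ptr.py; python3 tray.py
python3 - <<'E'
from h import *
import pickle
s=cams.grab_frame("scene")["image"].astype(int);o=pickle.load(open("s7.pkl","rb"))["image"].astype(int)
d=np.abs(s-o).max(2)>60
for n,(a,b,c,e) in dict(tray=(220,320,390,490),rest=(95,165,205,300),mug=(270,345,280,385)).items():print(n,d[a:b,c:e].sum())
E
python3 go.py 450 -100 300 1.371
```

```text
clock: 55.3
eef_pos: [592.9, -41.2, 141.0]
tcp_rot: [-3.142, -0.0, 1.379]
contact_force: [-0.4, -1.2, -0.3]
opening: 0.402
grasp_force: 0.0
(array([  100,   179,   352,   132, 28807], dtype=int32), 'tip y', np.float64(42.1), 'x mid at rows', [np.float64(101.8), np.float64(102.1), np.float64(102.6)], 'right end', np.float64(105.1))
(array([   98,   177,   354,   134, 28829], dtype=int32), 'tip y', np.float64(42.3), 'x mid at rows', [np.float64(101.5), np.float64(102.25), np.float64(102.5)], 'right end', np.float64(105.1))
tray 496.8 330.0 size 128 191 ang 85.4 N 2362
tray 53
rest 134
mug 10
[-0.0852, -0.1288, -0.1589] [-0.0, -0.0, 0.0051]
at [592.8 -41.3 141.1] [-3.142 -0.     1.376] F [ 0.   0.5 -0.1] open 0.402 grip 0.0 t 55.45 q6 0.12
```

```bash
python3 -m crank '[[0,0,-0.05,0,0,0,0.6],[0,0,-0.1,0,0,0,0.6],[0,0,-0.15,0,0,0,0.6],[0,0,-0.15,0,0,0,0.6],[0,0,-0.15,0,0,0,0.6]]'
python3 -c "
from rig import sign_off
print(sign_off())"
```

```text
clock: 55.95
eef_pos: [593.4, -41.3, 292.5]
tcp_rot: [3.139, -0.0, 1.375]
contact_force: [0.2, 0.2, -0.8]
opening: 0.397
grasp_force: 0.0
the job is handed in; nothing more can be done
None
```

I handed the job in at 56 s: plate on its rest (about 3 mm off centre), all five tags in the tray, pointer within about 0.2 mm of the marker, gib screw bottomed then backed off 1.57 rad by wrist angle (screw angle not checked by camera).

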